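# Put the marbling colours back in their bins and shut the colour drawer

## Robot

A 6-joint arm with a two-finger parallel gripper is mounted at the origin on the work surface; the furniture and walls round the work are solid. World frame = base frame: x ahead of the robot, y to its left, z up, the work surface at z = 0. Lengths are in m, angles in degrees, forces in N, time in s.
With the tool pointing down it reaches from about 0.35 to 0.85 m from the base axis. Payload 8.1 kg.
Tool frame: the origin (TCP) lies midway between the tips of the shut fingers; the grasp point (between the pads) lies 19 mm behind it; z points along the fingers, y is the direction in which the jaws open and shut (so a half turn about z gives the same grasp; the last joint's range is limited). The gripper opens to 85 mm and grips with 20 to 120 N. Pads are 22 mm wide; open, the fingers measure 114 mm over their backs; the gripper's body (76 mm by 85 mm) begins 54 mm behind the grasp point. The pads swing forward as they close: fully open they stand 13 mm farther back than shut.
Start: joints at [64.206, 7.471, 85.268, -0, 87.261, -4.893], TCP at [0.214, 0.561, 0.193] pointing down, gripper open.
Joint ranges: [-169.43, 169.43], [-51.17, 129.36], [1.28, 143.12], [-76.62, 256.62], [0, 156.53], [-152.29, 152.29]. Speed limits (degrees/s): [136.94, 136.94, 159.86, 180, 180, 180].

## Interface

Orientations are given as [roll, pitch, yaw] about the fixed x, y, z axes, in that order (R = Rz(yaw) Ry(pitch) Rx(roll)).
In Python, from plant import arm gives the robot as it stands. The module is installed in compiled form; this text tells all that it offers.
- The arm moves only by the tool servo_tool, never from a script. Its arguments are lists of equal length, an entry for each row: "dp": the shift along the tool's x, y, z in mm, a list of three; "rot": the turn, a rotation vector about the tool's x, y, z in rad, a list of three. A call has 1 to 12 rows; each row shifts and turns the commanded pose from where the row before left it, along the tool's axes as they then stand; what a row does not reach is not made up. A row lasts 1/8 s, in which the tool goes at most 62.5 mm and 10.7 degrees, less where a joint would pass 70% of its speed; a pose out of reach is approached as far as the arm can. A call with a gripper value outside its range is refused whole. "hand" is the finger opening in mm, from 0 to 85.4, set as the call begins (left out, the last holds). The fingers move at their own pace and stop on an object; the grip force is fixed at half the most. Time passes only in rows, so rows that do not move let the fingers close. It gives the time, the measured TCP pose, the force and the opening at its end, in the units of the state.
- arm.get_obs(): the state, without advancing time (a new reading comes with each control period).
- arm.get_image(name): name is "side" or "top" or "wrist"; returns the picture (400x640x3 uint8, red, green, blue); there is no depth.
- arm.get_calibration(name): a dict with "fx", "fy", "cx", "cy" (pixels), "R" (3x3) and "t" (3): a world point X has camera coordinates R X + t. Camera axes: x right, y down, z forward; pixel columns grow to the right and rows downward; lengths in m; the calibration is good to about 2 mm. The wrist camera is an equidistant fisheye: a pixel r from the principal point sees the ray r / f radians off the axis. A picture is of the moment at which its call begins: read the wrist's pose just before it. get_calibration takes no time and is no camera call; for the wrist camera it gives the pose at the moment of the call.
- arm.job_done(): hands the job in, once; it reports no verdict.
The state is a dict: "time": time; "qpos": joint angles; "dq": joint speeds; "joint_efforts": joint torques, N m; "position": TCP position; "ee_rot": TCP orientation; "wrist_force": force on the tool from outside, world axes, zero at the start; "torque": the same for the moment, N m; "opening": finger opening in m.
Only numpy, scipy, OpenCV 4.12 (cv2) and the standard library are available. Lean on these libraries where they do the work, as an engineer would, in place of code of your own. Each camera call takes 0.05 s, during which the arm holds its last target.

## Task

Marbling is over for the day: stand the red, yellow, green and dark blue dropper bottles upright in the drawer of the colour chest, each in the bin of its own colour. When all four are in, push the drawer fully shut.

Things in the scene. Friction and masses are not known exactly. Their poses are not given: they have to be found in the camera images.
- bottle_red: red dropper bottle, white fixed cap and nozzle, standing: body 30 mm across and 66 mm high, cap 24 mm across, 92 mm high in all, 45 g. Origin: centre of its underside, z up its axis (reads up to 0.08 rad off vertical when standing). Grasp the body from above; at least 28 mm are free all round at the start. A cabinet 220 mm high stands at the back left: carry above it
- bottle_yellow: golden yellow dropper bottle, white fixed cap and nozzle, standing: body 30 mm across and 65 mm high, cap 24 mm across, 91 mm high in all, 45 g. Origin: centre of its underside, z up its axis (reads up to 0.08 rad off vertical when standing). Grasp the body from above; at least 28 mm are free all round at the start. A cabinet 220 mm high stands at the back left: carry above it
- bottle_green: green dropper bottle, white fixed cap and nozzle, standing: body 30 mm across and 66 mm high, cap 24 mm across, 93 mm high in all, 45 g. Origin: centre of its underside, z up its axis (reads up to 0.08 rad off vertical when standing). Grasp the body from above; at least 28 mm are free all round at the start. A cabinet 220 mm high stands at the back left: carry above it
- bottle_blue: dark blue (indigo) dropper bottle, white fixed cap and nozzle, standing: body 30 mm across and 64 mm high, cap 24 mm across, 89 mm high in all, 45 g. Origin: centre of its underside, z up its axis (reads up to 0.08 rad off vertical when standing). Grasp the body from above; at least 28 mm are free all round at the start. A cabinet 220 mm high stands at the back left: carry above it
- bin_red: red open square plastic bin, 58.5 x 58.5 mm outside, 28 mm high, walls and floor 3 mm (clear inside 52.5 x 52.5 mm), standing loose in the drawer, its sides parallel to the drawer's. The four bins stand in one row, in any order, 59.5 mm from centre to centre. Origin: centre of its underside, z up; 12 mm above the table
- bin_yellow: yellow open square plastic bin, 58.5 x 58.5 mm outside, 28 mm high, walls and floor 3 mm (clear inside 52.5 x 52.5 mm), standing loose in the drawer, its sides parallel to the drawer's. The four bins stand in one row, in any order, 59.5 mm from centre to centre. Origin: centre of its underside, z up; 12 mm above the table
- bin_green: green open square plastic bin, 58.5 x 58.5 mm outside, 28 mm high, walls and floor 3 mm (clear inside 52.5 x 52.5 mm), standing loose in the drawer, its sides parallel to the drawer's. The four bins stand in one row, in any order, 59.5 mm from centre to centre. Origin: centre of its underside, z up; 12 mm above the table
- bin_blue: blue open square plastic bin, 58.5 x 58.5 mm outside, 28 mm high, walls and floor 3 mm (clear inside 52.5 x 52.5 mm), standing loose in the drawer, its sides parallel to the drawer's. The four bins stand in one row, in any order, 59.5 mm from centre to centre. Origin: centre of its underside, z up; 12 mm above the table
- drawer (a joint): how far the low-fronted wooden drawer stands out of its fixed chest, in m: 0 fully shut, 0.11 fully out; about 2 N of friction, stays where left. Chest 134 mm high, 276 mm wide; when shut, the drawer lies under the chest's top with about 11 mm above a bottle. Drawer front: 62 mm high, top edge 69 mm above the table, 25 mm behind the handle bar
- drawer_handle (a point): middle of the steel handle bar (10 mm thick, 90 mm long, level, 50 mm above the table) on the drawer's front. x axis points level into the chest (the way it shuts), y along the bar and the row of bins, z up. Shut, the bar is 37 mm before the chest's face. Free for 30 mm before the bar at the start; beyond may be the marbling tray's rim, 58 mm high
Things that resemble listed ones, but are neither listed nor needed, are in the scene too. Leave any purple or turquoise look-alike of the bottle_yellow alone.

How it is judged:
By the outcome, as a careful person would: the job done as asked, in the order asked, and still so for the second after the job is handed in, with the robot touching nothing.
It also fails if it takes over 144 s, if anything falls off the work surface, if the arm or the gripper's body presses on something with over 40 N, if the wrist force passes 120 N, or if a joint passes its speed limit or range.

## Working session

There is one attempt and no reset: what is moved stays moved. The work goes in short steps, Python scripts to look and compute and a tool call to move; the robot and the scene stay as the last step left them, time stands still between calls to the robot, and variables do not carry over. Pictures are saved under pics/ and viewed, and the job is handed in when it is done.

Besides the shell and the picture viewer there is one more tool, called after ">>>" in YAML: its name, and indented under it one key for each argument. servo_tool: Moves the arm, as the interface text tells. Its arguments: {"type":"object","properties":{"dp":{"type":"array","items":{"type":"array","items":{"type":"number"}}},"rot":{"type":"array","items":{"type":"array","items":{"type":"number"}}},"hand":{"type":"number"}},"required":["dp","rot"]}

```bash
mkdir -p pics; python3 - <<'E'
from plant import arm
import cv2
for n in ["side","top","wrist"]:
    im=arm.get_image(n); cv2.imwrite(f"pics/{n}0.png",im[:,:,::-1])
    c=arm.get_calibration(n); print(n,{k:(v.tolist() if hasattr(v,'tolist') else v) for k,v in c.items()})
print(arm.get_obs())
E
```

```text
side {'fx': 390.45089638767377, 'fy': 390.45089638767377, 'cx': 319.7083780220463, 'cy': 197.75705731715968, 'R': [[-0.9845269764113918, -0.17439428655001235, 0.017124997429361476], [-0.10985441068240827, 0.5381113194672363, -0.8356842802846364], [0.13652340887871298, -0.8246349742037029, -0.5489430919031534]], 't': [0.5013018484894276, 0.1299999076617868, 1.064958269197032]}
top {'fx': 369.50524636518423, 'fy': 369.50524636518423, 'cx': 312.46547351638355, 'cy': 194.19938722267506, 'R': [[0.01721159044787364, -0.9998493413435412, 0.002248503756075515], [-0.9867893909840316, -0.017349010244147884, -0.16107671987258831], [0.1610914615850837, 0.0005535868810508149, -0.9869393266791766]], 't': [-0.025166368749471018, 0.5073569526821238, 1.0423852139144179]}
wrist {'fx': 309.70691628693146, 'fy': 309.70691628693146, 'cx': 318.91093696081356, 'cy': 201.02940149889417, 'R': [[0.35673747866285616, 0.9342045720298247, 0.0004346444999370994], [0.8902290375984171, -0.34008587297691284, 0.3030410196955658], [0.28325012256637333, -0.10771915614274052, -0.9529774139327917]], 't': [-0.5991865834486864, -0.038851597638980565, 0.37895000661490597]}
{'time': 0.15, 'qpos': array([ 6.42054722e+01,  7.50529044e+00,  8.53185402e+01, -2.22237888e-03,
        8.72626622e+01, -4.89237796e+00]), 'dq': array([ 0.00210947, -0.09154958, -0.2016869 ,  0.03186205,  0.05617247,
       -0.03429503]), 'joint_efforts': array([ 7.44746285e-04, -5.70059144e+01, -5.01160777e+01, -1.56951710e-04,
        9.52163071e-03, -6.90773390e-05]), 'position': array([0.21382608, 0.56005434, 0.19234975]), 'ee_rot': array([-1.79913633e+02, -5.16489153e-03,  1.59097954e+02]), 'wrist_force': array([-0.18607781,  0.76830773,  0.07201417]), 'torque': array([-4.82034327e-02,  9.72885567e-05, -3.81992629e-04]), 'opening': 0.085698468876999}
```

View pics/side0.png

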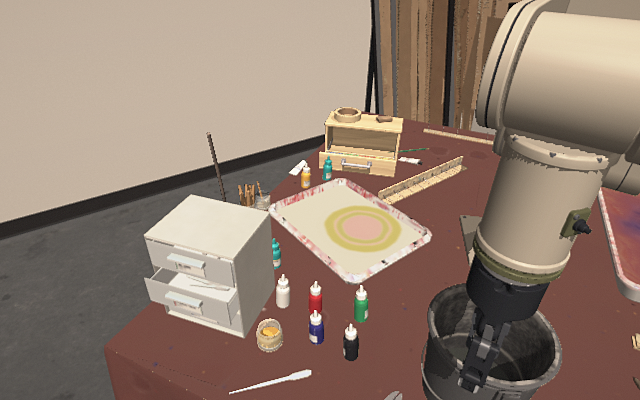

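View pics/top0.png

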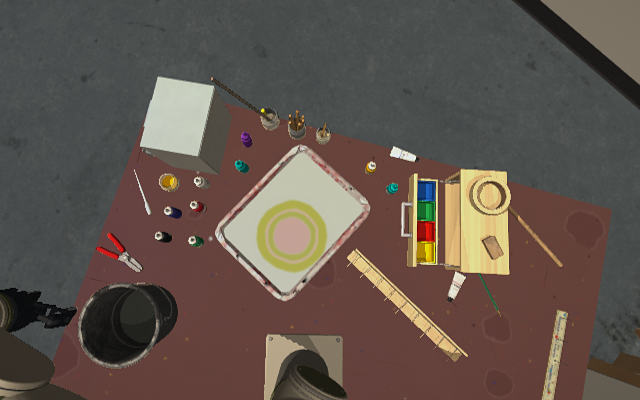

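View pics/wrist0.png

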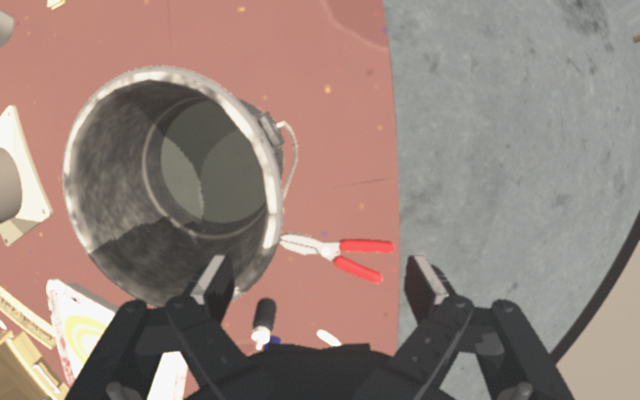

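Top view: red (197,207), blue (173,212), green (195,240), yellow (371,167). Look-alikes are black (162,237), white (201,181), purple (246,139) and turquoise (241,166) and (391,187). The bins from far to near are blue, green, red, yellow. I'll enlarge these next.

```bash
python3 - <<'E'
import cv2
t=cv2.imread("pics/top0.png"); s=cv2.imread("pics/side0.png")
def crop(im,x,y,w,h,k,n): cv2.imwrite(f"pics/{n}.png",cv2.resize(im[y:y+h,x:x+w],None,fx=k,fy=k,interpolation=cv2.INTER_CUBIC))
crop(t,150,160,80,100,6-0,"ct1"); 
crop(t,350,150,170,130,4,"ct2")
crop(s,260,250,120,120,5,"cs1"); crop(s,280,95,130,100,6,"cs2")
E
```

```text
(no output)
```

View pics/ct1.png

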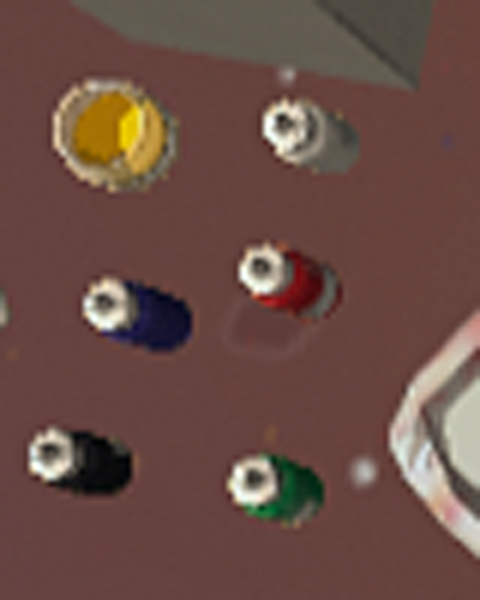

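View pics/ct2.png

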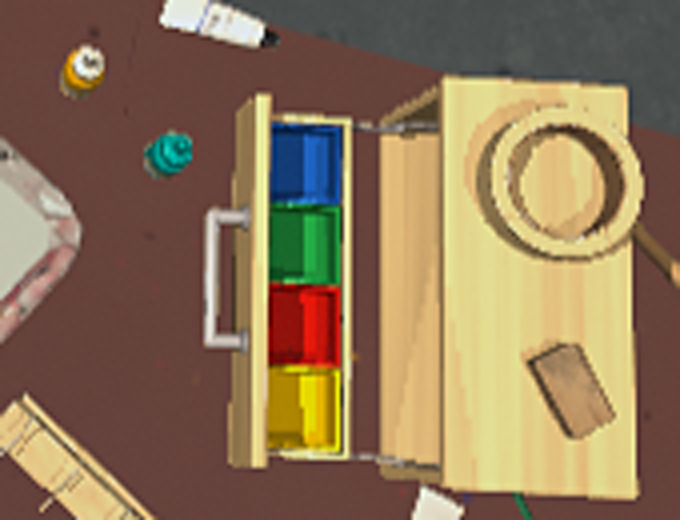

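View pics/cs1.png

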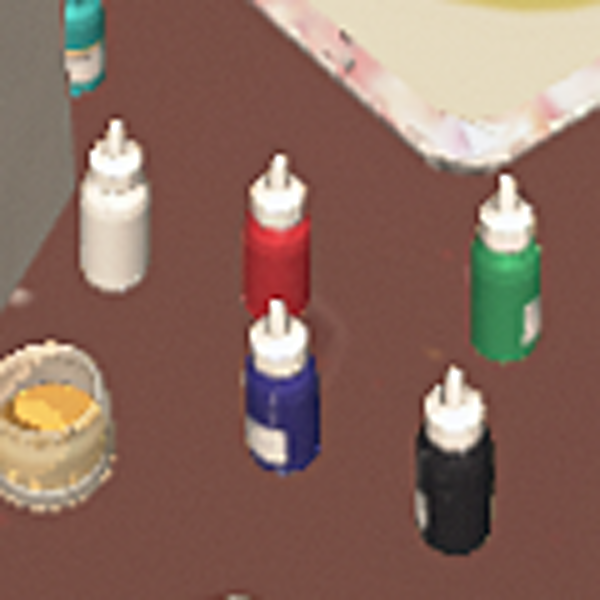

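View pics/cs2.png

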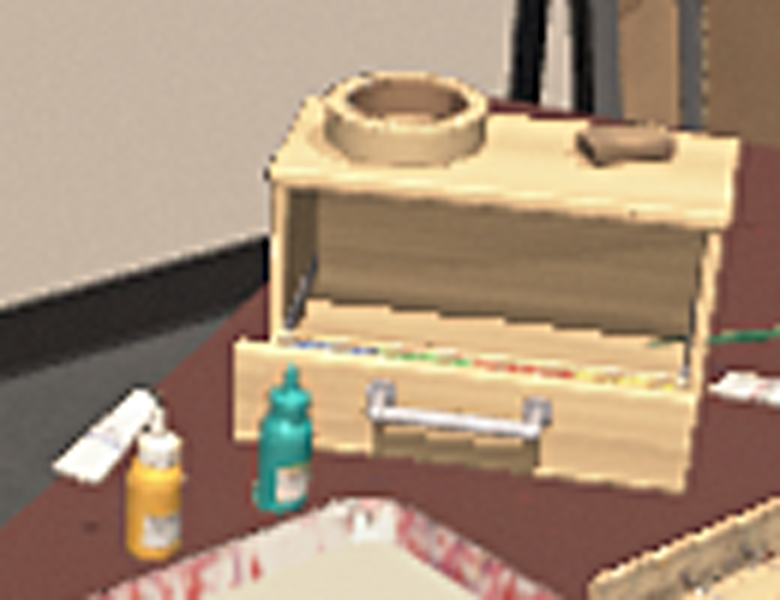

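```bash
cat > h.py <<'E'
import numpy as np, cv2
from plant import arm
from scipy.spatial.transform import Rotation as Rot
def ray(n,px,cal=None):
    c=cal or arm.get_calibration(n); R=np.array(c["R"]);t=np.array(c["t"])
    u=(px[0]-c["cx"])/c["fx"];v=(px[1]-c["cy"])/c["fy"]
    if n=="wrist":
        r=np.hypot(u,v); d=np.array([np.sin(r)*u/r,np.sin(r)*v/r,np.cos(r)]) if r>0 else np.array([0,0,1.])
    else: d=np.array([u,v,1.])
    return -R.T@t, R.T@(d/np.linalg.norm(d))
def onz(n,px,z,cal=None):
    o,d=ray(n,px,cal); return o+d*(z-o[2])/d[2]
def tri(*a):
    A=np.zeros((3,3));b=np.zeros(3);L=[]
    for n,px in a:
        o,d=ray(n,px);P=np.eye(3)-np.outer(d,d);A+=P;b+=P@o;L.append((P,o))
    X=np.linalg.solve(A,b); return X,[np.linalg.norm(P@(X-o))*1e3 for P,o in L]
def proj(n,X,cal=None):
    c=cal or arm.get_calibration(n); p=np.array(c["R"])@X+c["t"]
    if n=="wrist":
        th=np.arctan2(np.hypot(p[0],p[1]),p[2]);k=th/np.hypot(p[0],p[1]);return np.array([c["cx"]+c["fx"]*k*p[0],c["cy"]+c["fy"]*k*p[1]])
    return np.array([c["cx"]+c["fx"]*p[0]/p[2],c["cy"]+c["fy"]*p[1]/p[2]])
def grab(n,name,box=None,k=1):
    cal=arm.get_calibration(n); im=arm.get_image(n)[:,:,::-1]
    if box: x,y,w,h=box; im=im[y:y+h,x:x+w]
    cv2.imwrite(f"pics/{name}.png",cv2.resize(im,None,fx=k,fy=k,interpolation=cv2.INTER_CUBIC))
    return cal
E
python3 - <<'E'
from h import *
np.set_printoptions(precision=4,suppress=True)
T=dict(red=((193.7,204.7),(315.8,282),.092),blue=((167.8,210.8),(315.4,310.6),.089),green=((192.3,240),(361.2,286),.093),yellow=((372.25,165.75),(306.2,162),.091))
for k,(a,b,z) in T.items(): print(k,*tri(("top",a),("side",b)),onz("top",a,z))
for nm,p,b,z in [("front outer L",(258,97),2,.069),("front inner L",(271,97),2,.069),("front inner R",(267,467),2,.069),("bar L",(211,212),2,.05),("bar R",(211,345),2,.05),("blue rear R",(342,125),2,.04),("yel rear",(342,455),2,.04),("chest front far",(444,77),2,.134),("chest front near",(441,495),2,.134)]:
    q=(p[0]/4+350,p[1]/4+150); print(nm,onz("top",q,z))
q=lambda x,y:(x/6+280,y/6+95)
print("bar side",onz("side",q(380,412),.05),onz("side",q(546,430),.05)); 
print("front L/R top side",onz("side",q(235,342),.069),onz("side",q(698,392),.069))
print("turq tip",tri(("top",(350+172/4,150+145/4)),("side",q(291,368))))
print("black",onz("top",(150+52/6,160+455/6),.09),"white",onz("top",(150+285/6,160+125/6),.09))
E
```

```text
red [0.4641 0.315  0.0855] [np.float64(0.8413541046702816), np.float64(0.8413541046701785)] [0.4641 0.313  0.092 ]
blue [0.4487 0.3875 0.0823] [np.float64(1.8237487127723935), np.float64(1.8237487127723386)] [0.4461 0.3847 0.089 ]
green [0.3675 0.3112 0.0885] [np.float64(0.6707353894819555), np.float64(0.6707353894817771)] [0.3667 0.3098 0.093 ]
yellow [ 0.585  -0.1833  0.0962] [np.float64(2.042842062546504), np.float64(2.0428420625463315)] [ 0.5842 -0.1843  0.091 ]
front outer L [ 0.5666 -0.3095  0.069 ]
front inner L [ 0.5668 -0.3189  0.069 ]
front inner R [ 0.3047 -0.3086  0.069 ]
bar L [ 0.485  -0.2784  0.05  ]
bar R [ 0.3891 -0.2763  0.05  ]
blue rear R [ 0.5531 -0.3791  0.04  ]
yel rear [ 0.3132 -0.3704  0.04  ]
chest front far [ 0.5681 -0.4177  0.134 ]
chest front near [ 0.2906 -0.4026  0.134 ]
bar side [ 0.4781 -0.2832  0.05  ] [ 0.3835 -0.2812  0.05  ]
front L/R top side [ 0.5682 -0.3157  0.069 ] [ 0.3014 -0.3085  0.069 ]
turq tip (array([ 0.5249, -0.2413,  0.0944]), [np.float64(0.6613810237950145), np.float64(0.6613810237951075)])
black [0.3765 0.4038 0.09  ] white [0.5322 0.3077 0.09  ]
```

```bash
cat >> h.py <<'E'
np.set_printoptions(precision=4,suppress=True)
def plan(x,y,z,yaw):
    o=arm.get_obs(); p=o["position"]; R=Rot.from_euler("xyz",o["ee_rot"],degrees=True)
    d=R.inv().apply(np.array([x,y,z])-p)*1e3
    rv=(R.inv()*Rot.from_euler("xyz",[180,0,yaw],degrees=True)).as_rotvec()
    print("t",round(o["time"],2),"pos",p,"rpy",o["ee_rot"],"open",round(o["opening"]*1e3,1)); print("tool shift mm",d.round(1),"rotvec",rv.round(4))
E
python3 - <<'E'
from h import *
o=arm.get_obs();c=arm.get_calibration("wrist");C=-np.array(c["R"]).T@c["t"]
R=Rot.from_euler("xyz",o["ee_rot"],degrees=True)
print("cam in tool",R.inv().apply(C-o["position"]), R.inv().apply(np.array(c["R"])[2]))
print("cabinet corner",onz("top",(218,175),0),onz("top",(150+405/6,160+90/6),0),"jar",onz("top",(169,182),.03))
print("bucket rim",onz("top",(175,305),.15))
plan(.367,.311,.2,88)
E
```

```text
cam in tool [ 0.0778 -0.0007 -0.1808] [-0.3031  0.0019  0.9529]
cabinet corner [0.569  0.2746 0.    ] [0.569  0.2762 0.    ] jar [0.5388 0.4113 0.03  ]
bucket rim [0.2022 0.3236 0.15  ]
t 0.15 pos [0.2138 0.5601 0.1923] rpy [-179.9136   -0.0052  159.098 ] open 85.7
tool shift mm [-231.9 -178.    -7.4] rotvec [-0.0014  0.0009  1.2409]
```

>>> servo_tool:
  dp:
    - [0,0,-10]
    - [0,0,-10]
    - [0,0,-10]
    - [0,0,-10]
    - [0,0,-5]
    - [0,0,-5]
    - [0,0,0]
    - [0,0,0]
    - [0,0,0]
  rot:
    - [-0.001,0.001,0.155]
    - [0,0,0.155]
    - [0,0,0.155]
    - [0,0,0.155]
    - [0,0,0.155]
    - [0,0,0.155]
    - [0,0,0.155]
    - [0,0,0.155]
    - [0,0,0]
  hand: 50

```text
time: 1.27
position: [0.214, 0.5603, 0.2428]
ee_rot: [-180.0, -0.0, 88.1]
wrist_force: [-0.9, 0.9, 0.1]
opening: 0.0508
```

```bash
python3 - <<'E'
from h import *
plan(.367,.280,.24,88)
E
```

```text
t 1.27 pos [0.214  0.5603 0.2428] rpy [-179.9537   -0.0383   88.1069] open 50.8
tool shift mm [-275.1  162.2    2.5] rotvec [-0.0008 -0.0007  0.0019]
```

>>> servo_tool:
  dp:
    - [-30,20,0]
    - [-30,20,0]
    - [-30,20,0]
    - [-30,20,0]
    - [-30,20,0]
    - [-30,20,0]
    - [-30,20,0]
    - [-30,20,0]
    - [0,0,0]
  rot:
    - [0,0,0]
    - [0,0,0]
    - [0,0,0]
    - [0,0,0]
    - [0,0,0]
    - [0,0,0]
    - [0,0,0]
    - [0,0,0]
    - [0,0,0]

```text
time: 2.4
position: [0.3668, 0.3135, 0.2428]
ee_rot: [-180.0, -0.1, 88.1]
wrist_force: [-0.3, -0.3, -0.4]
opening: 0.0496
```

```bash
python3 - <<'E'
from h import *
c=grab("wrist","w1")
for k,p in dict(red=(.4641,.313,.092),blue=(.4475,.386,.089),green=(.367,.310,.093)).items():
    print(k,proj("wrist",np.array(p),c),proj("wrist",np.array([p[0],p[1],0]),c))
plan(.367,.310,.24,88)
E
```

```text
red [405.5511 175.1837] [388.127  160.7349]
blue [391.3086 109.6486] [376.4623 108.7217]
green [319.4166 180.2452] [319.2808 164.478 ]
t 2.45 pos [0.3662 0.3146 0.2428] rpy [-179.9664   -0.0879   88.0928] open 50.0
tool shift mm [-4.5  1.   2.8] rotvec [-0.0006 -0.0015  0.0016]
```

View pics/w1.png

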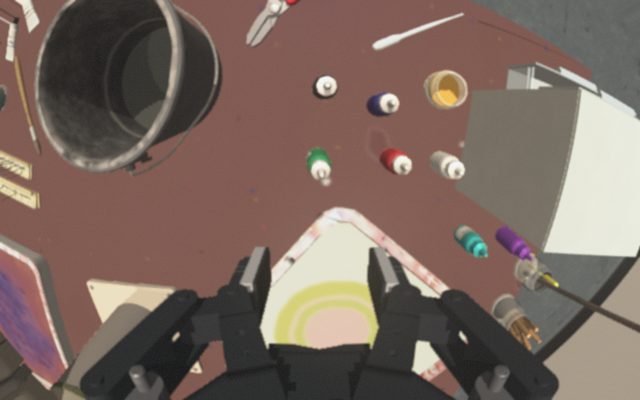

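```bash
python3 - <<'E'
from h import *
c=grab("wrist","w2",(300,80,120,110),6)
import pickle; pickle.dump(c,open("c2.pkl","wb"))
E
```

```text
(no output)
```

View pics/w2.png

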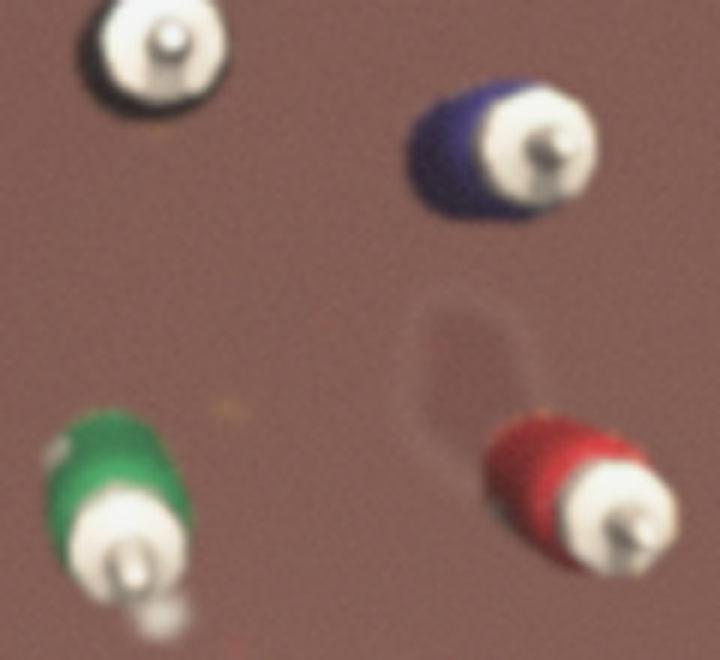

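```bash
python3 - <<'E'
from h import *
import pickle; c=pickle.load(open("c2.pkl","rb"))
for k,p,z in [("green",(322.2,175),.093),("blue",(393,104.7),.089),("red",(407,168.8),.092)]:
    print(k,onz("wrist",p,z,c))
print("greencap",onz("wrist",(300+127/6,80+538/6),.075,c),"green base far edge",onz("wrist",(300+108/6,80+410/6),.0,c))
print("blue base far edge",onz("wrist",(300+412/6,80+160/6),.0,c))
print("red base far edge",onz("wrist",(300+490/6,80+460/6),.0,c))
E
```

```text
green [0.3695 0.317  0.093 ]
blue [0.4487 0.3927 0.089 ]
red [0.4648 0.3215 0.092 ]
greencap [0.3686 0.3192 0.075 ] green base far edge [0.3652 0.3339 0.    ]
blue base far edge [0.436  0.3901 0.    ]
red base far edge [0.4539 0.3202 0.    ]
```

>>> servo_tool:
  dp:
    - [0,2,40]
    - [0,0,40]
    - [0,0,35]
    - [0,0,0]
  rot:
    - [0,0,0]
    - [0,0,0]
    - [0,0,0]
    - [0,0,0]

```text
time: 3.0
position: [0.3649, 0.3147, 0.1247]
ee_rot: [-179.7, 0.1, 88.2]
wrist_force: [0.4, 0.4, 0.1]
opening: 0.0499
```

```bash
python3 - <<'E'
from h import *
c=grab("wrist","w3",(220,130,200,150),4)
p=arm.get_obs()["position"]; print(p)
for y in (.310,.314,.318): print(y,(proj("wrist",np.array([.3685,y,.093]),c)-[220,130])*4,(proj("wrist",np.array([.3685,y+.015,.0]),c)-[220,130])*4)
E
```

```text
[0.3664 0.3155 0.1271]
0.31 [418.6674 358.1071] [412.4961 169.2397]
0.314 [418.1183 337.6709] [412.0496 153.7167]
0.318 [417.5585 316.984 ] [411.5987 138.1132]
```

View pics/w3.png

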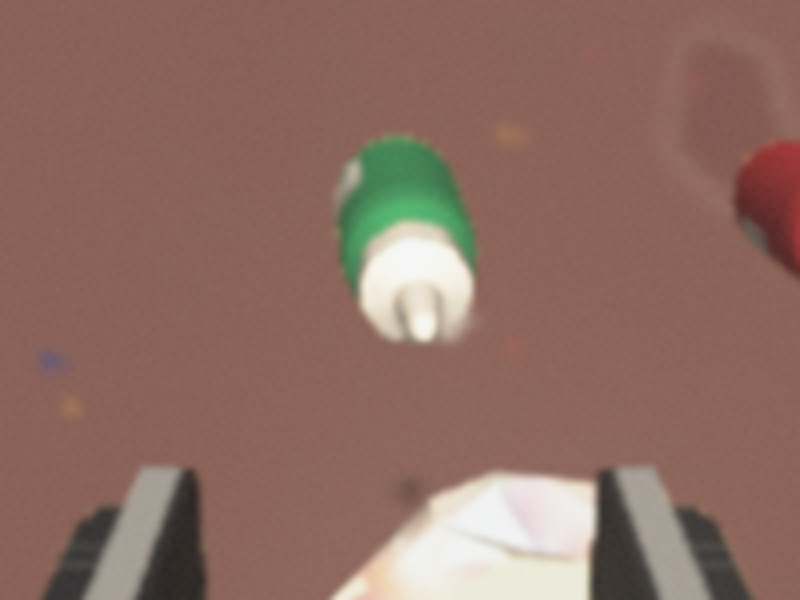

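Green's tip is at (425,325) and its body edge at (395,138), so the body centre is about (0.367, 0.317). I'll descend and grasp.

>>> servo_tool:
  dp:
    - [2,0,30]
    - [0,0,30]
    - [0,0,25]
    - [0,0,12]
    - [0,0,0]
  rot:
    - [0,0,0]
    - [0,0,0]
    - [0,0,0]
    - [0,0,0]
    - [0,0,0]

```text
time: 3.68
position: [0.368, 0.3179, 0.0315]
ee_rot: [-180.0, -0.1, 88.1]
wrist_force: [0.4, -0.3, 0.6]
opening: 0.0498
```

>>> servo_tool:
  dp:
    - [0,0,0]
    - [0,0,0]
    - [0,0,0]
    - [0,0,0]
  rot:
    - [0,0,0]
    - [0,0,0]
    - [0,0,0]
    - [0,0,0]
  hand: 10

```text
time: 4.18
position: [0.3691, 0.3182, 0.0326]
ee_rot: [179.9, -0.2, 88.1]
wrist_force: [-0.7, -1.4, 6.2]
opening: 0.0173
```

```bash
python3 - <<'E'
from h import *
c=grab("wrist","w4")
plan(.367,.317,.24,88)
E
```

```text
t 4.22 pos [0.3691 0.3183 0.0326] rpy [179.8857  -0.181   88.0515] open 17.3
tool shift mm [  -0.7   -1.6 -207.4] rotvec [ 0.002  -0.0032  0.0009]
```

View pics/w4.png

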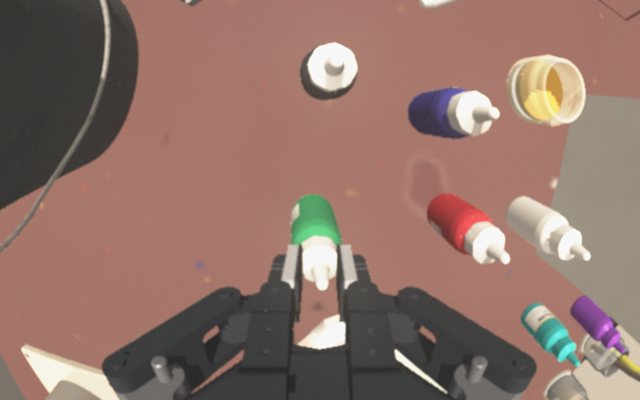

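```bash
python3 - <<'E'
from h import *
c=grab("wrist","w5",(250,170,140,140),5)
print((proj("wrist",np.array([.368,.3182,.093]),c)-[250,170])*5,(proj("wrist",np.array([.368,.333,.0]),c)-[250,170])*5)
grab("side","s5",(330,250,90,110),6)
plan(.367,.317,.24,88)
E
```

```text
[337.7709 560.4569] [334.9932 121.0368]
t 4.33 pos [0.3691 0.3183 0.0326] rpy [179.884   -0.1828  88.0479] open 16.9
tool shift mm [  -0.7   -1.6 -207.4] rotvec [ 0.002  -0.0032  0.0008]
```

View pics/w5.png

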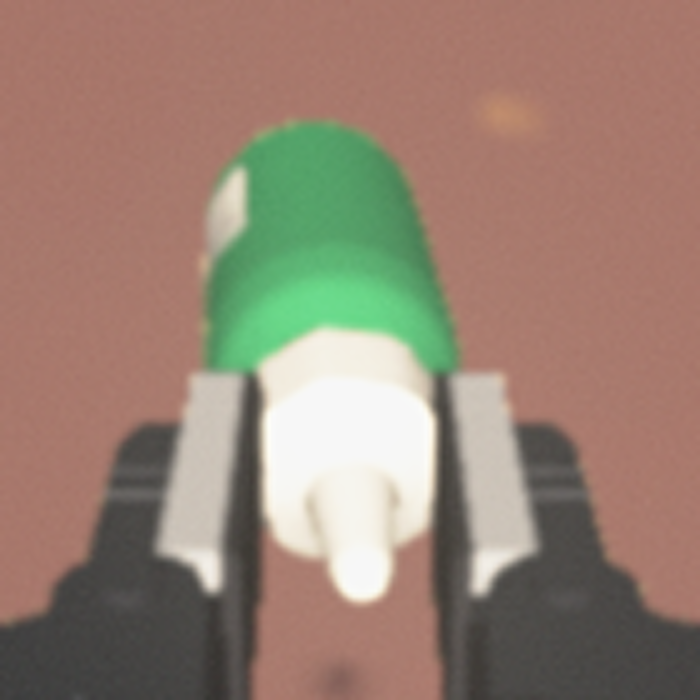

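View pics/s5.png

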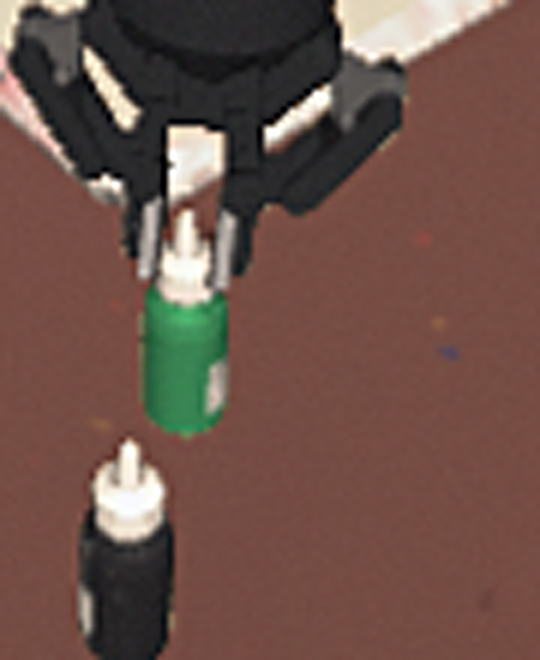

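```bash
python3 - <<'E'
from h import *
o=arm.get_obs();p=o["position"]
for dz in (0,.019,.03,.045): 
  for dy in (-.011,.011):
    q=p+[0,dy,dz]; print(dz,dy,"side crop",(proj("side",q)-[330,250])*6,"wrist crop",(proj("wrist",q)-[250,170])*5)
grab("top","t6",(170,220,50,40),12)
E
```

```text
0 -0.011 side crop [173.8292 318.0014] wrist crop [349.9725 382.1198]
0 0.011 side crop [168.1211 365.452 ] wrist crop [344.174  222.5305]
0.019 -0.011 side crop [177.691  281.2805] wrist crop [350.92   451.5996]
0.019 0.011 side crop [171.9959 328.521 ] wrist crop [344.5903 279.7316]
0.03 -0.011 side crop [179.9713 259.598 ] wrist crop [351.5501 497.9324]
0.03 0.011 side crop [174.2848 306.7049] wrist crop [344.8726 318.4575]
0.045 -0.011 side crop [183.135  229.5159] wrist crop [352.5258 569.8878]
0.045 0.011 side crop [177.4616 276.4258] wrist crop [345.319  379.6016]
```

View pics/t6.png

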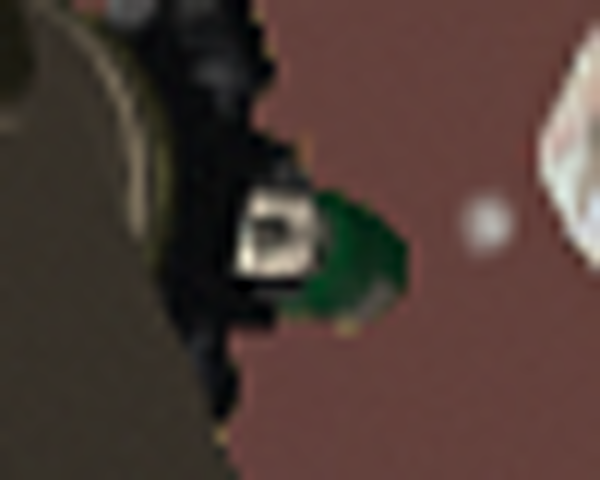

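```bash
python3 - <<'E'
from h import *
p=np.array([.2138,.5601,.1923]);yaw=np.radians(159.1);ty=np.array([np.sin(yaw),-np.cos(yaw),0])
for dz in (0,.013,.03,.045,.06):
  print(dz,[proj("side",p+s*.043*ty+[0,0,dz]) for s in(-1,1)],[proj("top",p+s*.043*ty+[0,0,dz]) for s in(-1,1)])
s=cv2.imread("pics/side0.png"); cv2.imwrite("pics/cs3.png",cv2.resize(s[280:400,430:540],None,fx=5,fy=5))
E
```

```text
0 [array([472.6945, 356.8638]), array([457.0205, 408.186 ])] [array([ 86.4795, 307.5843]), array([ 54.6085, 293.7988])]
0.013 [array([474.8352, 351.222 ]), array([459.2042, 402.5771])] [array([ 83.1669, 308.3653]), array([ 50.8485, 294.3737])]
0.03 [array([477.7197, 343.6198]), array([462.1579, 394.9904])] [array([ 78.6851, 309.4219]), array([ 45.7623, 295.1513])]
0.045 [array([480.3488, 336.6909]), array([464.8614, 388.0466])] [array([ 74.582 , 310.3892]), array([ 41.1069, 295.863 ])]
0.06 [array([483.0603, 329.5446]), array([467.661 , 380.8556])] [array([ 70.3317, 311.3912]), array([ 36.2855, 296.6001])]
```

View pics/cs3.png

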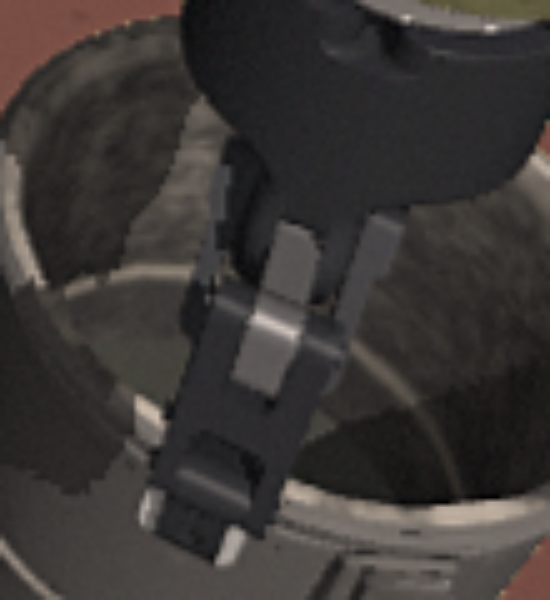

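>>> servo_tool:
  dp:
    - [0,0,0]
    - [0,0,0]
    - [0,0,0]
    - [0,0,0]
  rot:
    - [0,0,0]
    - [0,0,0]
    - [0,0,0]
    - [0,0,0]
  hand: 50

```text
time: 4.88
position: [0.3676, 0.3173, 0.0306]
ee_rot: [-180.0, -0.1, 88.1]
wrist_force: [0.3, -0.3, 1.2]
opening: 0.05
```

```bash
python3 - <<'E'
from h import *
c=grab("wrist","w7",(220,150,200,150),4)
grab("side","s7",(330,250,90,110),6)
plan(.367,.317,.24,88)
E
```

```text
t 4.97 pos [0.3677 0.3173 0.0307] rpy [-179.9597   -0.0677   88.0541] open 49.8
tool shift mm [  -0.1   -0.8 -209.3] rotvec [-0.0007 -0.0012  0.0009]
```

View pics/w7.png

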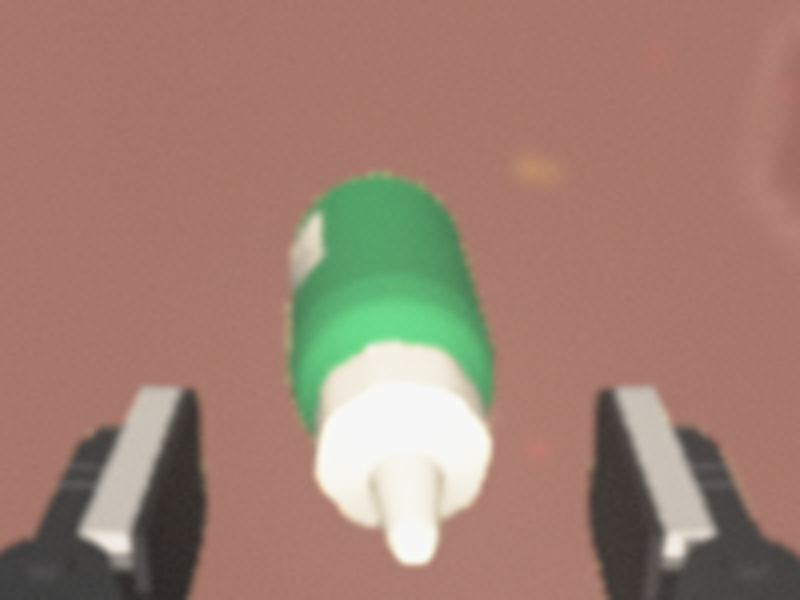

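View pics/s7.png

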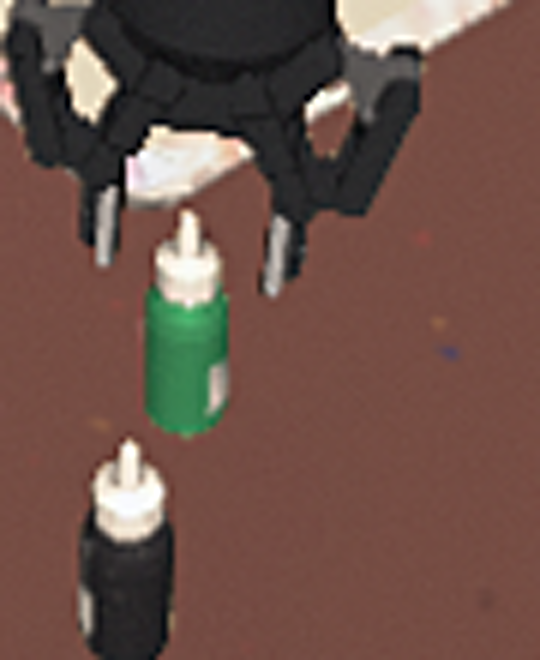

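```bash
python3 - <<'E'
from h import *
print(tri(("wrist",(378,247)),("side",(347.3,294.2))),tri(("wrist",(260,247)),("side",(375.3,299.3))))
p=arm.get_obs()["position"];print(p)
print("nozzle tip",tri(("wrist",(220+413/4,150+560/4)),("side",(330+187/6,250+210/6))))
E
```

```text
(array([0.3955, 0.3276, 0.0769]), [np.float64(1.0901249049143966), np.float64(1.0901249049145862)]) (array([0.337 , 0.3258, 0.0708]), [np.float64(0.5735439377131392), np.float64(0.5735439377133401)])
[0.3677 0.3173 0.0307]
nozzle tip (array([0.3688, 0.317 , 0.0972]), [np.float64(0.4386489656751559), np.float64(0.43864896567511696)])
```

The stereo measurement puts the real fingertips about 43 mm behind the reported TCP at z≈0.074, so the first close only caught the cap. The bottle still stands. I'll descend further in small steps, watching the force.

>>> servo_tool:
  dp:
    - [0,0,6]
    - [0,0,6]
    - [0,0,6]
    - [0,0,0]
  rot:
    - [0,0,0]
    - [0,0,0]
    - [0,0,0]
    - [0,0,0]

```text
time: 5.48
position: [0.3672, 0.317, 0.0119]
ee_rot: [-179.9, -0.0, 88.0]
wrist_force: [-0.4, 0.1, 0.2]
opening: 0.0503
```

>>> servo_tool:
  dp:
    - [0,0,6]
    - [0,0,6]
    - [0,0,6]
    - [0,0,0]
  rot:
    - [0,0,0]
    - [0,0,0]
    - [0,0,0]
    - [0,0,0]

```text
time: 5.98
position: [0.3672, 0.3171, -0.006]
ee_rot: [-179.9, -0.0, 88.1]
wrist_force: [-0.0, 0.4, -0.0]
opening: 0.0502
```

```bash
python3 - <<'E'
from h import *
c=grab("wrist","w8",(220,150,200,200),3)
grab("side","s8",(330,250,90,110),6)
plan(.367,.317,.24,88)
E
```

```text
t 6.08 pos [ 0.3677  0.3174 -0.0053] rpy [-179.9619   -0.0668   88.0507] open 49.9
tool shift mm [  -0.1   -0.9 -245.3] rotvec [-0.0007 -0.0012  0.0009]
```

View pics/w8.png

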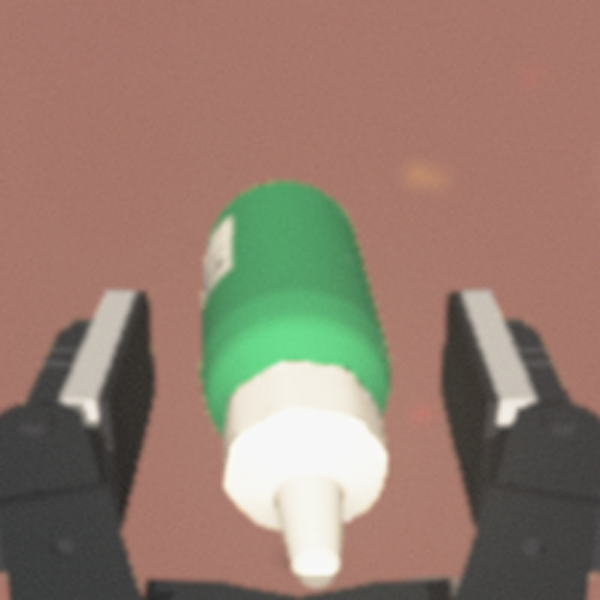

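View pics/s8.png

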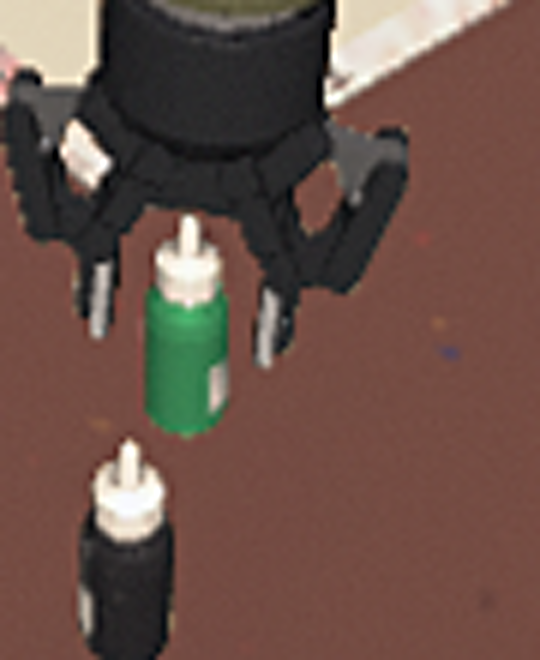

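>>> servo_tool:
  dp:
    - [0,0,0]
    - [0,0,0]
    - [0,0,0]
    - [0,0,0]
    - [0,0,0]
  rot:
    - [0,0,0]
    - [0,0,0]
    - [0,0,0]
    - [0,0,0]
    - [0,0,0]
  hand: 10

```text
time: 6.7
position: [0.368, 0.3177, -0.0047]
ee_rot: [-180.0, -0.1, 88.1]
wrist_force: [-1.1, -0.9, 6.4]
opening: 0.028
```

>>> servo_tool:
  dp:
    - [0,0,-10]
    - [0,0,-20]
    - [0,0,-40]
    - [0,0,-50]
    - [0,0,-50]
    - [0,0,-50]
    - [0,0,0]
  rot:
    - [0,0,0]
    - [0,0,0]
    - [0,0,0]
    - [0,0,0]
    - [0,0,0]
    - [0,0,0]
    - [0,0,0]

```text
time: 7.58
position: [0.3703, 0.3188, 0.2206]
ee_rot: [179.6, -0.4, 88.1]
wrist_force: [0.8, 0.7, -0.9]
opening: 0.0279
```

```bash
python3 - <<'E'
from h import *
c=grab("wrist","w9")
o=arm.get_obs();print(o["wrist_force"])
plan(.4635,-.32,.22,88)
E
```

```text
[-0.5703  0.3653 -0.9504]
t 7.62 pos [0.3691 0.3179 0.2175] rpy [179.7933  -0.2431  88.0475] open 28.0
tool shift mm [-634.3  116.1   -4.7] rotvec [ 0.0036 -0.0042  0.0008]
```

View pics/w9.png

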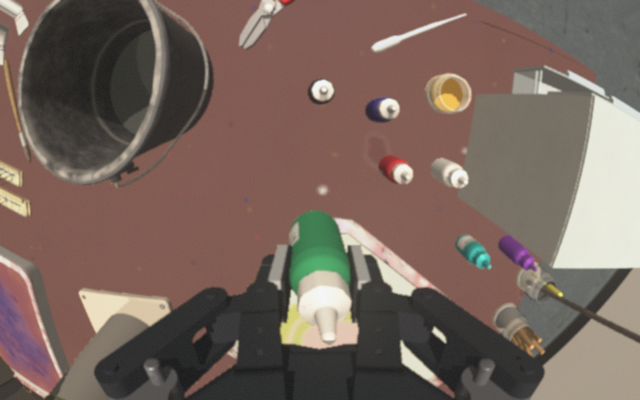

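>>> servo_tool:
  dp:
    - [-25,4,0]
    - [-50,9,0]
    - [-50,9,0]
    - [-50,9,0]
    - [-50,9,0]
    - [-50,9,0]
    - [-50,9,0]
    - [-50,9,0]
    - [-50,9,0]
    - [-50,9,0]
    - [-40,8,0]
    - [0,0,0]
  rot:
    - [0,0,0]
    - [0,0,0]
    - [0,0,0]
    - [0,0,0]
    - [0,0,0]
    - [0,0,0]
    - [0,0,0]
    - [0,0,0]
    - [0,0,0]
    - [0,0,0]
    - [0,0,0]
    - [0,0,0]

```text
time: 9.12
position: [0.442, -0.2026, 0.2118]
ee_rot: [-179.8, -0.1, 87.8]
wrist_force: [-0.4, 0.6, -0.1]
opening: 0.0282
```

>>> servo_tool:
  dp:
    - [-50,9,0]
    - [-50,8,0]
    - [0,0,0]
  rot:
    - [0,0,0]
    - [0,0,0]
    - [0,0,0]

```text
time: 9.5
position: [0.4559, -0.3026, 0.2117]
ee_rot: [-179.8, -0.2, 87.9]
wrist_force: [-0.9, -0.0, -0.7]
opening: 0.0282
```

```bash
python3 - <<'E'
from h import *
import pickle
c=grab("wrist","w10"); pickle.dump(c,open("c10.pkl","wb"))
plan(.4635,-.3455,.22,87.8)
for b,d in dict(blue=.08925,green=.02975,red=-.02975,yellow=-.08925).items():
  u=np.array([.9993,-.038]);q=np.array([.4335,-.3457])+d*u
  print(b,q,proj("wrist",np.array([*q,.04]),c))
E
```

```text
t 9.55 pos [ 0.456 -0.301  0.212] rpy [-179.8184   -0.2092   87.9613] open 27.8
tool shift mm [-44.2   9.   -8.1] rotvec [-0.0032 -0.0036  0.0028]
blue [ 0.5227 -0.3491] [375.8168 208.9969]
green [ 0.4632 -0.3468] [326.9956 208.9673]
red [ 0.4038 -0.3446] [277.806  208.8045]
yellow [ 0.3443 -0.3423] [230.6334 208.5223]
```

View pics/w10.png

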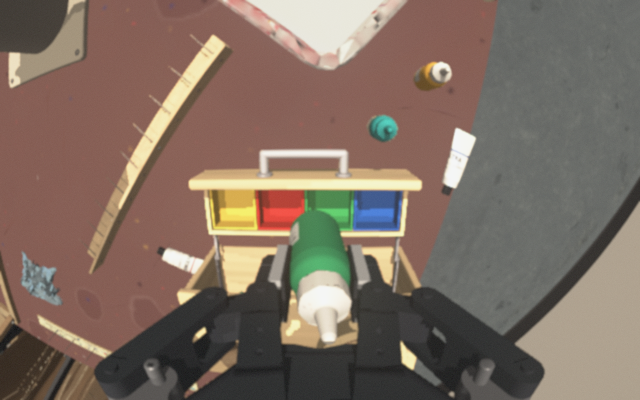

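```bash
python3 - <<'E'
import cv2
im=cv2.imread("pics/w10.png")[140:245,180:430]
cv2.imwrite("pics/w10c.png",cv2.resize(im,None,fx=3.2,fy=3.2,interpolation=cv2.INTER_CUBIC))
E
```

```text
(no output)
```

View pics/w10c.png

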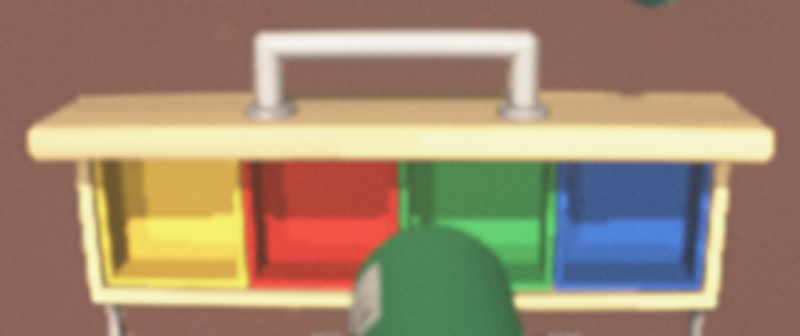

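```bash
python3 - <<'E'
from h import *
import pickle; c=pickle.load(open("c10.pkl","rb"))
P={}
for n,x,y,z in [("r|y",248,286,.04),("g|b",557,286,.04),("b right",706,289,.04),("y left",106,289,.04),("bar L",258,42,.055),("bar R",536,42,.055),("front in L",30,158,.069),("front in R",772,158,.069),("front out L",80,97,.069),("front out R",722,97,.069)]:
    P[n]=onz("wrist",(180+x/3.2,140+y/3.2),z,c); print(n,P[n])
d=P["g|b"]-P["r|y"]; print(np.degrees(np.arctan2(d[1],d[0])),np.hypot(*d[:2]))
E
```

```text
r|y [ 0.3758 -0.3709  0.04  ]
g|b [ 0.496  -0.3748  0.04  ]
b right [ 0.5556 -0.3789  0.04  ]
y left [ 0.3164 -0.3711  0.04  ]
bar L [ 0.3914 -0.2737  0.055 ]
bar R [ 0.4876 -0.2777  0.055 ]
front in L [ 0.3057 -0.3081  0.069 ]
front in R [ 0.5696 -0.3178  0.069 ]
front out L [ 0.3285 -0.287   0.069 ]
front out R [ 0.5503 -0.2956  0.069 ]
-1.857917820898965 0.12025211596984242
```

>>> servo_tool:
  dp:
    - [-25,5,0]
    - [-20,5,0]
    - [0,0,40]
    - [0,0,40]
    - [0,0,20]
    - [0,0,0]
  rot:
    - [-0.003,-0.003,0]
    - [0,0,0]
    - [0,0,0]
    - [0,0,0]
    - [0,0,0]
    - [0,0,0]

```text
time: 10.3
position: [0.4647, -0.3448, 0.1123]
ee_rot: [-180.0, -0.1, 88.1]
wrist_force: [0.6, -0.6, 0.8]
opening: 0.0281
```

```bash
python3 - <<'E'
from h import *
c=grab("wrist","w11")
grab("top","t11",(380,160,140,120),5)
plan(.4652,-.346,.013,87.9)
print((proj("top",np.array([.4652,-.3468,.04]))-[380,160])*5)
E
```

```text
t 10.4 pos [ 0.4664 -0.3467  0.1155] rpy [179.7787   0.1542  88.0859] open 28.0
tool shift mm [  1.   -1.6 102.5] rotvec [0.0039 0.0027 0.0033]
[227.5257 253.0754]
```

View pics/w11.png

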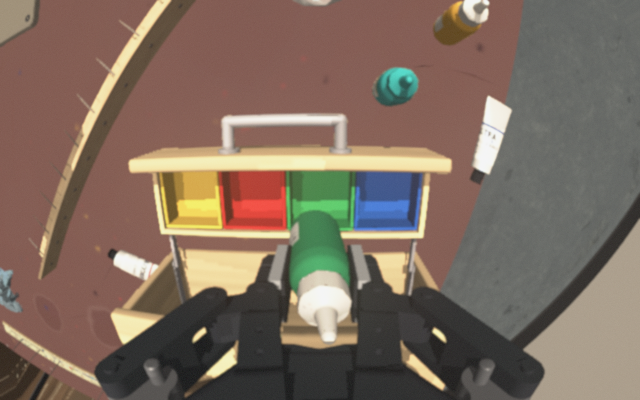

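View pics/t11.png

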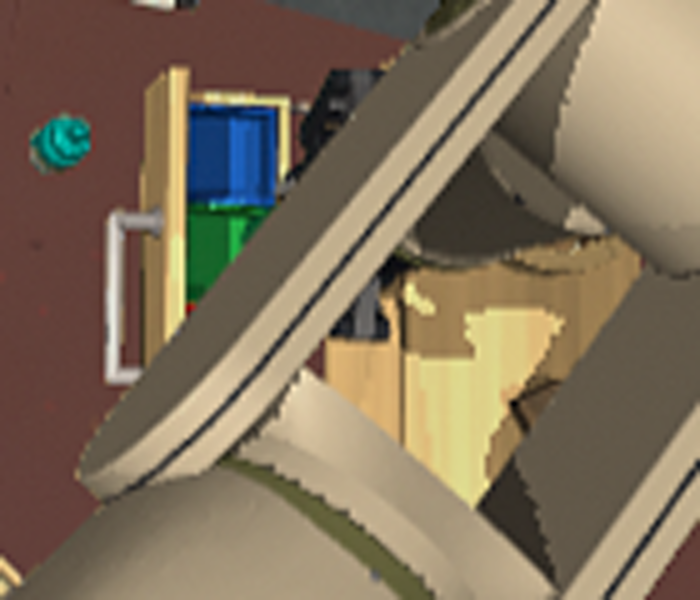

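>>> servo_tool:
  dp:
    - [0,-1,25]
    - [0,0,25]
    - [0,0,20]
    - [0,0,0]
  rot:
    - [0.003,0.002,0.003]
    - [0,0,0]
    - [0,0,0]
    - [0,0,0]

```text
time: 10.9
position: [0.4641, -0.3462, 0.0431]
ee_rot: [-179.9, -0.1, 87.9]
wrist_force: [0.0, -0.4, -0.8]
opening: 0.0282
```

```bash
python3 - <<'E'
from h import *
c=grab("wrist","w12",(180,100,280,250),3)
plan(.4652,-.346,.013,87.9)
E
```

```text
t 10.95 pos [ 0.4647 -0.3467  0.0443] rpy [-179.9656   -0.0239   87.8818] open 28.0
tool shift mm [ 0.7  0.5 31.3] rotvec [-0.0006 -0.0004 -0.0003]
```

View pics/w12.png

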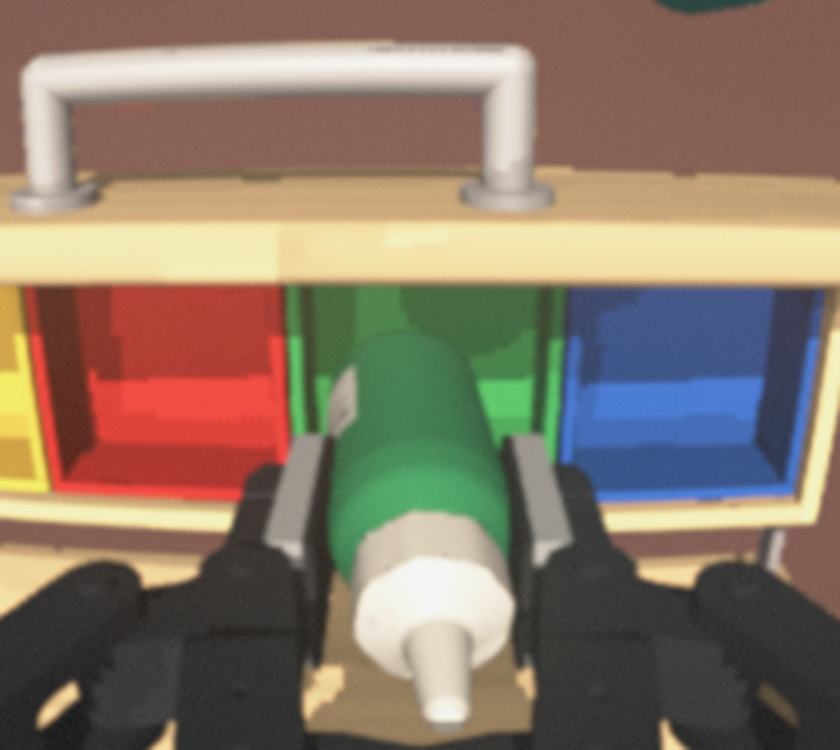

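>>> servo_tool:
  dp:
    - [0,0,12]
    - [0,0,10]
    - [0,0,5]
    - [0,0,3]
    - [0,0,0]
  rot:
    - [0,0,0]
    - [0,0,0]
    - [0,0,0]
    - [0,0,0]
    - [0,0,0]

```text
time: 11.58
position: [0.4645, -0.3466, 0.0137]
ee_rot: [-180.0, -0.0, 87.9]
wrist_force: [0.7, -0.0, -0.2]
opening: 0.0278
```

```bash
python3 - <<'E'
from h import *
c=grab("wrist","w13",(180,100,280,250),3)
plan(.4652,-.346,.013,87.9); print(arm.get_obs()["wrist_force"])
E
```

```text
t 11.62 pos [ 0.4647 -0.3468  0.0141] rpy [-179.9772   -0.0146   87.8778] open 28.0
tool shift mm [0.8 0.5 1.1] rotvec [-0.0004 -0.0003 -0.0004]
[ 0.601  -0.7517 -0.2712]
```

View pics/w13.png

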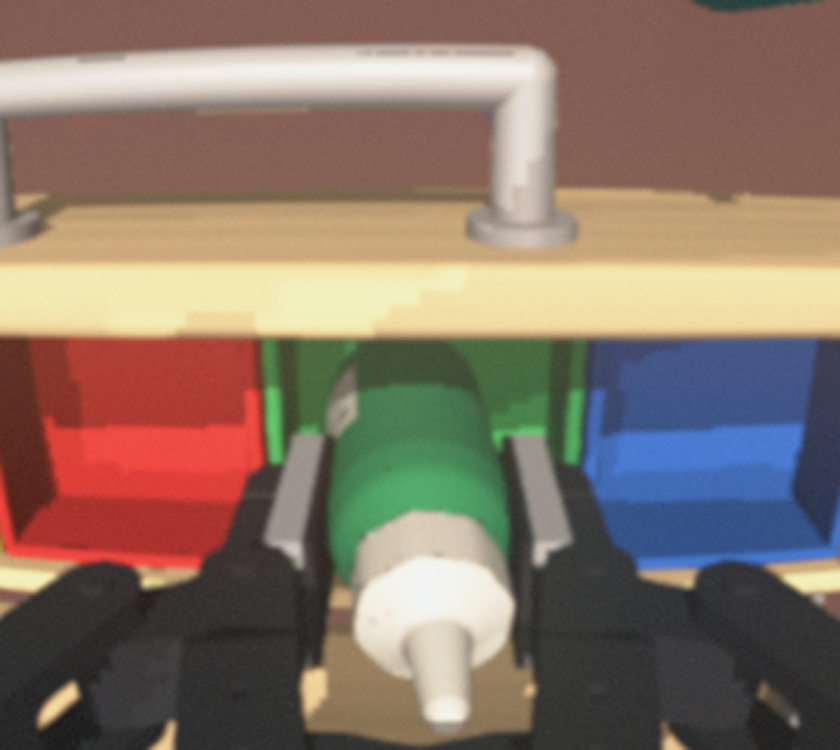

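>>> servo_tool:
  dp:
    - [0,0,2.5]
    - [0,0,0]
    - [0,0,0]
  rot:
    - [0,0,0]
    - [0,0,0]
    - [0,0,0]

```text
time: 12.0
position: [0.4646, -0.3467, 0.0115]
ee_rot: [-180.0, -0.0, 87.9]
wrist_force: [-0.0, 0.0, -0.7]
opening: 0.028
```

>>> servo_tool:
  dp:
    - [0,0,0]
    - [0,0,0]
    - [0,0,0]
    - [0,0,0]
  rot:
    - [0,0,0]
    - [0,0,0]
    - [0,0,0]
    - [0,0,0]
  hand: 44

```text
time: 12.5
position: [0.4646, -0.3467, 0.0115]
ee_rot: [-180.0, -0.0, 87.9]
wrist_force: [0.6, -0.2, -0.1]
opening: 0.0439
```

>>> servo_tool:
  dp:
    - [0,0,-15]
    - [0,0,-25]
    - [0,0,-40]
    - [0,0,-50]
    - [0,0,-50]
    - [0,0,-30]
    - [0,0,0]
  rot:
    - [0,0,0]
    - [0,0,0]
    - [0,0,0]
    - [0,0,0]
    - [0,0,0]
    - [0,0,0]
    - [0,0,0]

```text
time: 13.38
position: [0.4663, -0.3482, 0.2265]
ee_rot: [179.7, 0.3, 87.9]
wrist_force: [-0.4, 0.4, -0.1]
opening: 0.0441
```

```bash
python3 - <<'E'
from h import *
c=grab("wrist","w14")
plan(.585,-.18,.20,88)
print(proj("wrist",np.array([.5845,-.184,.091]),c),proj("wrist",np.array([.5845,-.184,.0]),c))
E
```

```text
t 13.43 pos [ 0.4655 -0.3474  0.2238] rpy [179.8593   0.1251  87.8832] open 44.1
tool shift mm [171.8 113.2  23.7] rotvec [ 0.0025  0.0022 -0.002 ]
[425.9379  25.2038] [403.1599  40.8073]
```

View pics/w14.png

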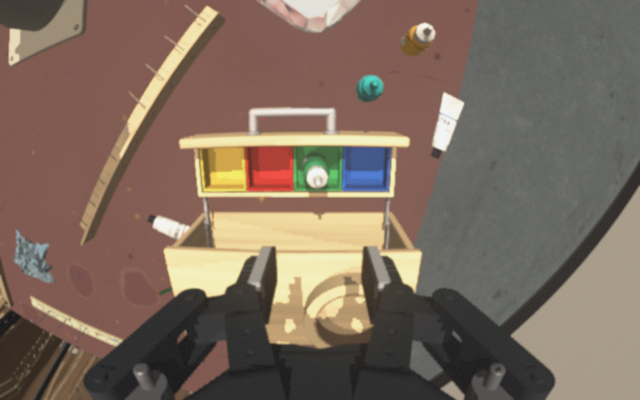

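>>> servo_tool:
  dp:
    - [30,20,0]
    - [45,30,0]
    - [45,30,0]
    - [45,34,0]
    - [0,0,35]
    - [0,0,35]
    - [0,0,30]
    - [0,0,0]
  rot:
    - [0.002,0.002,0]
    - [0,0,0]
    - [0,0,0]
    - [0,0,0]
    - [0,0,0]
    - [0,0,0]
    - [0,0,0]
    - [0,0,0]
  hand: 50

```text
time: 14.42
position: [0.5811, -0.1844, 0.1166]
ee_rot: [-179.4, -0.3, 87.9]
wrist_force: [-0.7, 0.5, 0.2]
opening: 0.0498
```

```bash
python3 - <<'E'
from h import *
c=grab("wrist","w15",(220,130,200,150),4)
plan(.585,-.187,-.005,88)
for y in (-.184,-.188,-.192): print(y,(proj("wrist",np.array([.586,y,.091]),c)-[220,130])*4,(proj("wrist",np.array([.586,y+.015,.0]),c)-[220,130])*4)
E
```

```text
t 14.47 pos [ 0.5827 -0.1851  0.1193] rpy [-179.599    -0.2275   87.8798] open 50.2
tool shift mm [ -2.3   3.2 124.3] rotvec [-0.007  -0.004  -0.0021]
-0.184 [426.3339 344.518 ] [419.4177 159.352 ]
-0.188 [426.9736 365.5229] [419.9436 175.2824]
-0.192 [427.5996 386.2578] [420.4635 191.1248]
```

View pics/w15.png

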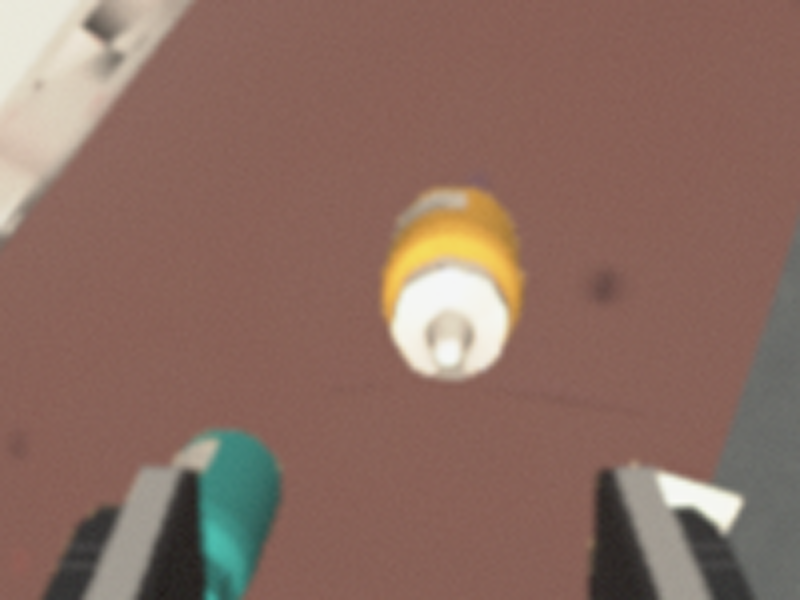

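>>> servo_tool:
  dp:
    - [-1,9,20]
    - [0,0,25]
    - [0,0,0]
    - [0,0,0]
  rot:
    - [-0.003,-0.002,0]
    - [0,0,0]
    - [0,0,0]
    - [0,0,0]

```text
time: 14.98
position: [0.5942, -0.1874, 0.0774]
ee_rot: [179.9, 0.0, 87.9]
wrist_force: [0.1, 0.0, 0.2]
opening: 0.0499
```

```bash
python3 - <<'E'
from h import *
c=grab("wrist","w16",(220,130,200,150),4)
plan(.592,-.187,-.005,88)
for x,y in ((.592,-.184),(.592,-.188),(.596,-.188)): print(x,y,(proj("wrist",np.array([x,y,.091]),c)-[220,130])*4,(proj("wrist",np.array([x,y+.015,.0]),c)-[220,130])*4)
E
```

```text
t 15.03 pos [ 0.5945 -0.1876  0.078 ] rpy [179.8501   0.0275  87.8775] open 50.2
tool shift mm [ 0.5 -2.7 83. ] rotvec [ 0.0026  0.0005 -0.0021]
0.592 -0.184 [382.3443 418.1646] [382.8597 181.081 ]
0.592 -0.188 [383.4503 442.7498] [383.5991 199.2541]
0.596 -0.188 [410.3859 441.8178] [402.2497 198.5708]
```

View pics/w16.png

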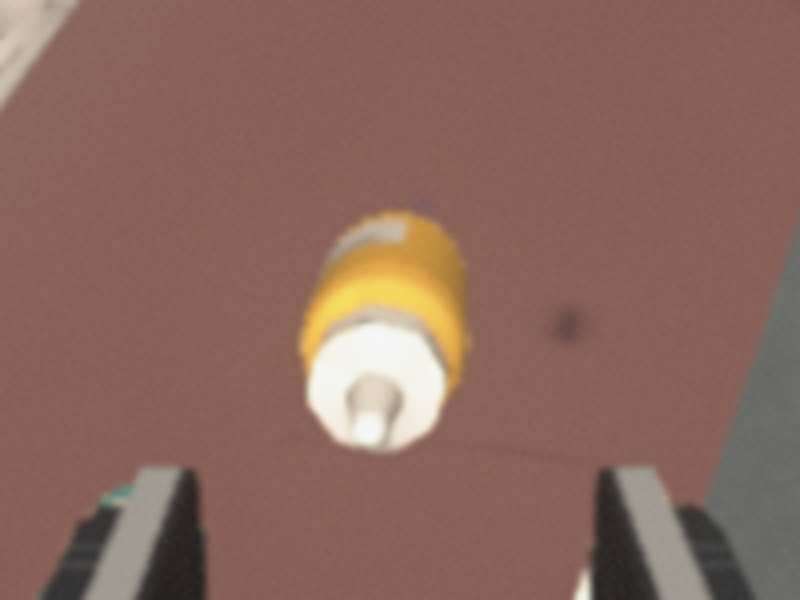

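>>> servo_tool:
  dp:
    - [0,0,30]
    - [0,0,25]
    - [0,0,18]
    - [0,0,10]
    - [0,0,0]
  rot:
    - [0,0,0]
    - [0,0,0]
    - [0,0,0]
    - [0,0,0]
    - [0,0,0]

```text
time: 15.65
position: [0.5933, -0.1871, -0.0067]
ee_rot: [-180.0, -0.0, 87.9]
wrist_force: [-0.2, -0.4, 0.2]
opening: 0.0501
```

>>> servo_tool:
  dp:
    - [0,0,0]
    - [0,0,0]
    - [0,0,0]
    - [0,0,0]
    - [0,0,0]
  rot:
    - [0,0,0]
    - [0,0,0]
    - [0,0,0]
    - [0,0,0]
    - [0,0,0]
  hand: 10

```text
time: 16.27
position: [0.5945, -0.1876, -0.0051]
ee_rot: [179.9, 0.0, 87.9]
wrist_force: [-0.4, 1.2, 5.6]
opening: 0.0276
```

>>> servo_tool:
  dp:
    - [0,0,-10]
    - [0,0,-20]
    - [0,0,-40]
    - [0,0,-50]
    - [0,0,-50]
    - [0,0,-30]
    - [0,0,0]
  rot:
    - [0,0,0]
    - [0,0,0]
    - [0,0,0]
    - [0,0,0]
    - [0,0,0]
    - [0,0,0]
    - [0,0,0]

```text
time: 17.15
position: [0.5956, -0.1881, 0.1989]
ee_rot: [179.5, 0.1, 87.9]
wrist_force: [-0.3, 0.3, -0.6]
opening: 0.0276
```

```bash
python3 - <<'E'
from h import *
c=grab("wrist","w17")
plan(.3463,-.342,.18,87.9)
E
```

```text
t 17.2 pos [ 0.5943 -0.1875  0.1959] rpy [179.7687   0.0561  87.8798] open 27.5
tool shift mm [-163.5 -242.2   15.1] rotvec [ 0.004   0.001  -0.0004]
```

View pics/w17.png

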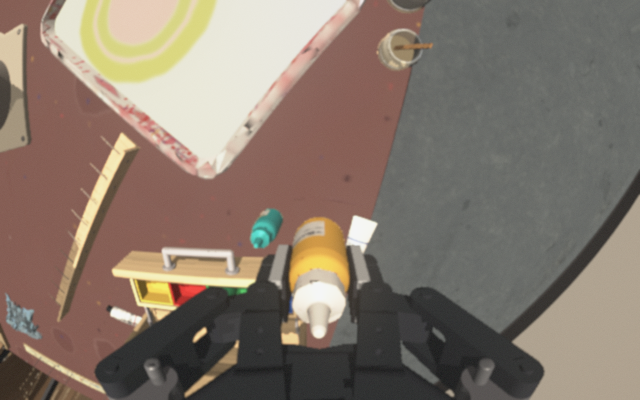

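>>> servo_tool:
  dp:
    - [-20,-30,0]
    - [-28,-42,0]
    - [-29,-43,0]
    - [-29,-43,0]
    - [-29,-43,0]
    - [-28,-41,0]
    - [0,0,35]
    - [0,0,35]
    - [0,0,0]
  rot:
    - [0.003,0.001,0]
    - [0,0,0]
    - [0,0,0]
    - [0,0,0]
    - [0,0,0]
    - [0,0,0]
    - [0,0,0]
    - [0,0,0]
    - [0,0,0]

```text
time: 18.32
position: [0.3427, -0.3381, 0.1193]
ee_rot: [-179.5, -0.5, 87.9]
wrist_force: [-0.0, -0.2, -0.3]
opening: 0.0277
```

```bash
python3 - <<'E'
from h import *
c=grab("wrist","w18",(180,100,280,250),3)
plan(.3463,-.342,.014,87.9)
E
```

```text
t 18.38 pos [ 0.3439 -0.3394  0.1218] rpy [-179.6624   -0.2944   87.8747] open 27.6
tool shift mm [ -3.1   3.1 107.8] rotvec [-0.0059 -0.0051 -0.0004]
```

View pics/w18.png

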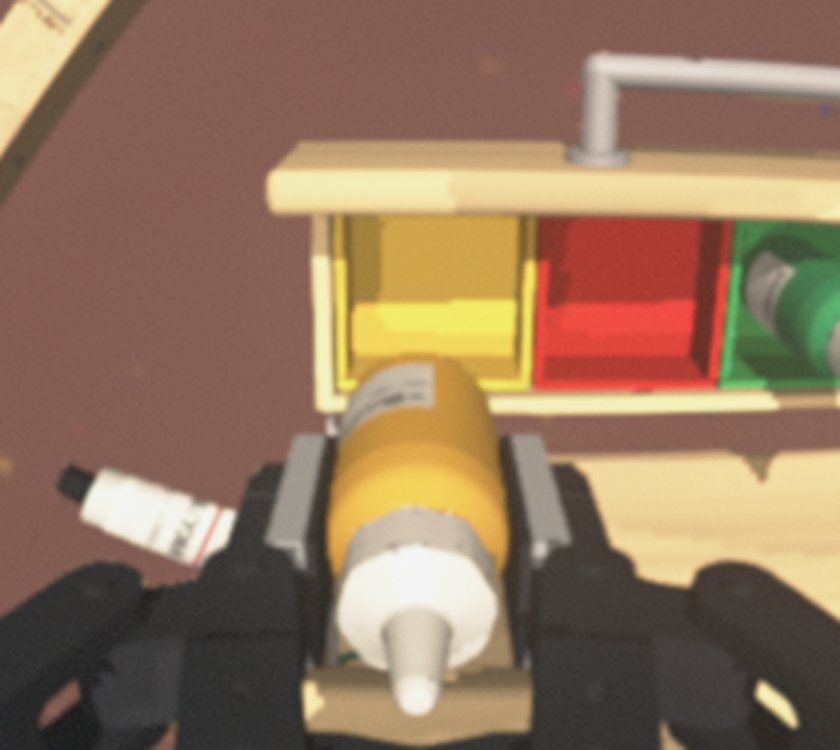

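>>> servo_tool:
  dp:
    - [-1,2,25]
    - [0,0,30]
    - [0,0,20]
    - [0,0,0]
  rot:
    - [-0.004,-0.004,0]
    - [0,0,0]
    - [0,0,0]
    - [0,0,0]

```text
time: 18.88
position: [0.3471, -0.3415, 0.0486]
ee_rot: [180.0, 0.1, 87.9]
wrist_force: [-0.0, -0.6, -0.3]
opening: 0.0274
```

```bash
python3 - <<'E'
from h import *
c=grab("wrist","w19",(180,100,280,250),3)
plan(.3463,-.342,.012,87.9)
E
```

```text
t 18.93 pos [ 0.3477 -0.3423  0.0497] rpy [179.9119   0.159   87.9054] open 27.8
tool shift mm [ 0.4 -1.4 37.7] rotvec [0.0015 0.0028 0.0001]
```

View pics/w19.png

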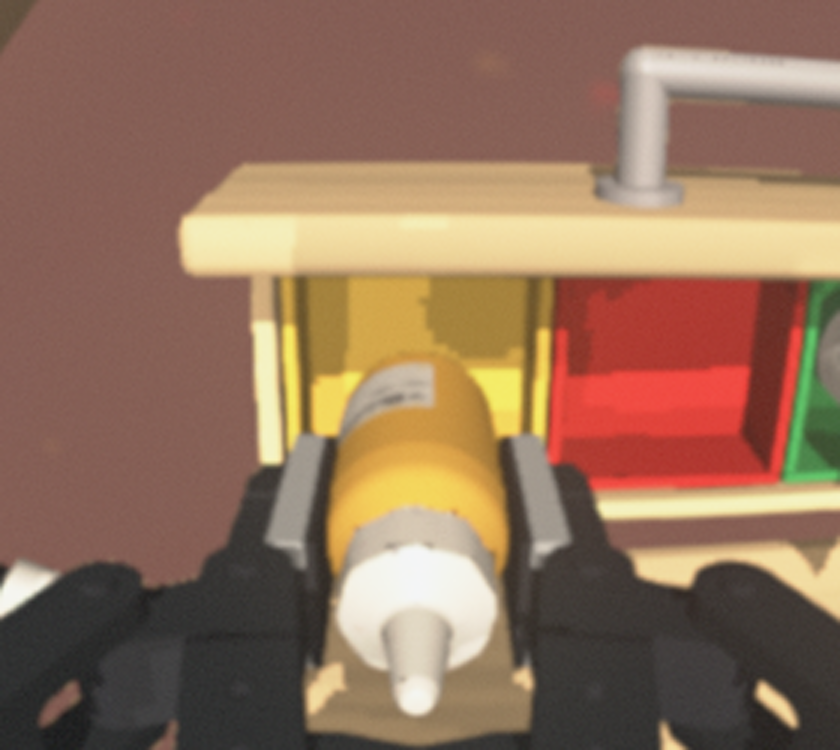

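>>> servo_tool:
  dp:
    - [0,-1,15]
    - [0,0,12]
    - [0,0,6]
    - [0,0,3]
    - [0,0,0]
  rot:
    - [0.001,0.002,0]
    - [0,0,0]
    - [0,0,0]
    - [0,0,0]
    - [0,0,0]

```text
time: 19.55
position: [0.3463, -0.3422, 0.0127]
ee_rot: [180.0, 0.0, 87.9]
wrist_force: [-0.3, 0.0, 0.0]
opening: 0.0275
```

```bash
python3 - <<'E'
from h import *
c=grab("wrist","w20",(180,100,280,250),3)
plan(.3463,-.342,.0115,87.9)
E
```

```text
t 19.6 pos [ 0.3464 -0.3423  0.0129] rpy [179.9671   0.0444  87.8795] open 27.9
tool shift mm [ 0.3 -0.1  1.4] rotvec [ 0.0006  0.0008 -0.0004]
```

View pics/w20.png

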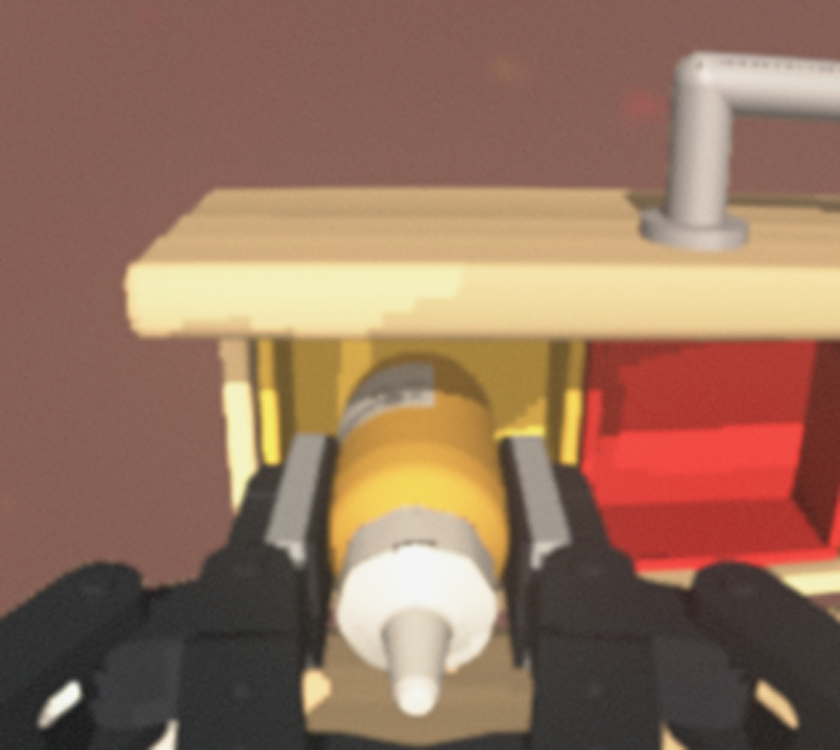

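>>> servo_tool:
  dp:
    - [0,0,1.5]
    - [0,0,0]
  rot:
    - [0,0,0]
    - [0,0,0]

```text
time: 19.85
position: [0.3464, -0.3423, 0.0115]
ee_rot: [180.0, 0.0, 87.9]
wrist_force: [0.4, -0.4, -0.8]
opening: 0.0277
```

>>> servo_tool:
  dp:
    - [0,0,0]
    - [0,0,0]
    - [0,0,0]
  rot:
    - [0,0,0]
    - [0,0,0]
    - [0,0,0]
  hand: 40

```text
time: 20.23
position: [0.3464, -0.3423, 0.0114]
ee_rot: [180.0, 0.0, 87.9]
wrist_force: [-0.4, 0.0, 0.3]
opening: 0.0398
```

>>> servo_tool:
  dp:
    - [0,0,-15]
    - [0,0,-25]
    - [0,0,-40]
    - [0,0,-50]
    - [0,0,-50]
    - [0,0,-30]
    - [0,0,0]
  rot:
    - [0,0,0]
    - [0,0,0]
    - [0,0,0]
    - [0,0,0]
    - [0,0,0]
    - [0,0,0]
    - [0,0,0]

```text
time: 21.1
position: [0.3475, -0.3436, 0.2259]
ee_rot: [179.7, 0.3, 87.9]
wrist_force: [0.3, 0.8, 0.1]
opening: 0.0399
```

```bash
python3 - <<'E'
from h import *
c=grab("wrist","w21")
plan(.464,.318,.20,88)
E
```

```text
t 21.15 pos [ 0.3468 -0.3428  0.2235] rpy [179.8299   0.2003  87.8791] open 40.3
tool shift mm [664.8  92.6  21.5] rotvec [ 0.003   0.0035 -0.0021]
```

View pics/w21.png

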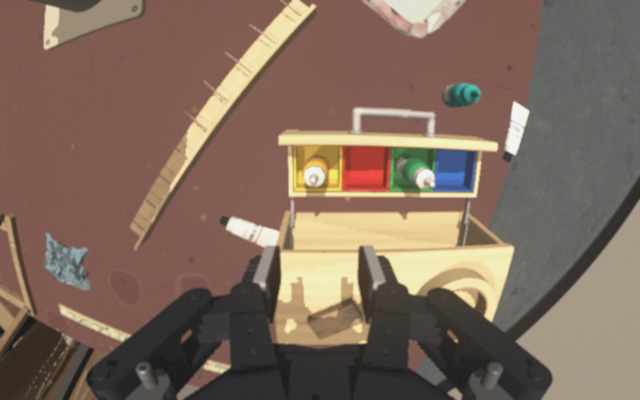

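Yellow and green are standing in their bins. Red is next.

>>> servo_tool:
  dp:
    - [25,3,0]
    - [50,7,0]
    - [55,8,0]
    - [55,8,0]
    - [55,8,0]
    - [55,8,0]
    - [55,8,0]
    - [55,8,0]
    - [55,8,0]
    - [55,8,0]
    - [55,8,0]
    - [55,8,0]
  rot:
    - [0.003,0.003,0]
    - [0,0,0]
    - [0,0,0]
    - [0,0,0]
    - [0,0,0]
    - [0,0,0]
    - [0,0,0]
    - [0,0,0]
    - [0,0,0]
    - [0,0,0]
    - [0,0,0]
    - [0,0,0]
  hand: 50

```text
time: 22.65
position: [0.4585, 0.2807, 0.221]
ee_rot: [-179.7, -0.1, 87.9]
wrist_force: [1.6, 0.7, 0.9]
opening: 0.05
```

>>> servo_tool:
  dp:
    - [35,3,20]
    - [0,0,30]
    - [0,0,30]
    - [0,0,20]
    - [0,0,0]
    - [0,0,0]
  rot:
    - [0,0,0]
    - [0,0,0]
    - [0,0,0]
    - [0,0,0]
    - [0,0,0]
    - [0,0,0]

```text
time: 23.4
position: [0.4639, 0.3144, 0.1236]
ee_rot: [-179.9, -0.2, 87.9]
wrist_force: [-0.3, 0.4, 0.6]
opening: 0.0503
```

```bash
python3 - <<'E'
from h import *
c=grab("wrist","w22",(220,130,200,150),4)
plan(.464,.318,-.005,88)
for x,y in ((.464,.318),(.464,.322),(.468,.318)): print(x,y,(proj("wrist",np.array([x,y,.092]),c)-[220,130])*4,(proj("wrist",np.array([x,y+.015,.0]),c)-[220,130])*4)
E
```

```text
t 23.45 pos [0.4643 0.3146 0.1241] rpy [-179.971    -0.2009   87.8644] open 49.7
tool shift mm [  2.9  -0.4 129.1] rotvec [-0.0005 -0.0035 -0.0024]
0.464 0.318 [397.2003 317.1769] [394.8134 140.8632]
0.464 0.322 [396.3832 296.2146] [394.2129 125.1369]
0.468 0.318 [419.2365 316.4015] [410.8195 140.2878]
```

View pics/w22.png

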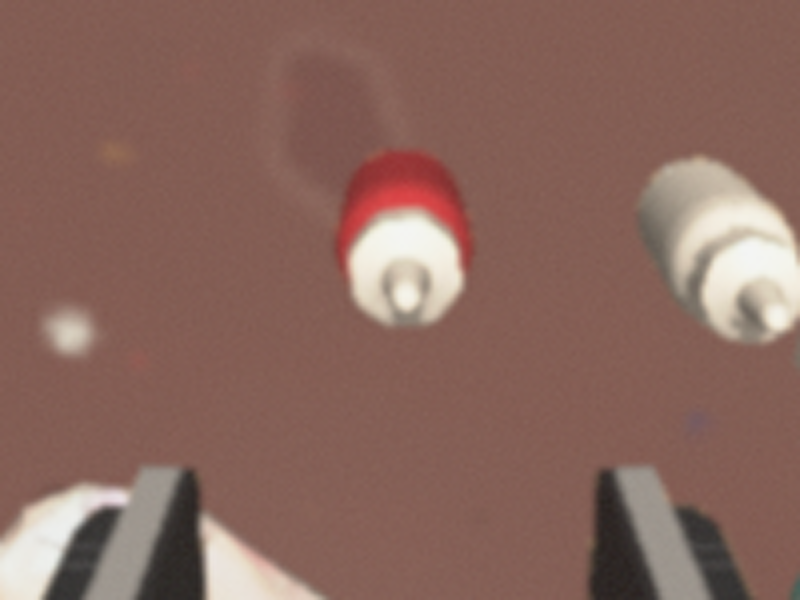

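>>> servo_tool:
  dp:
    - [4,1.5,30]
    - [0,0,30]
    - [0,0,30]
    - [0,0,20]
    - [0,0,12]
    - [0,0,7]
    - [0,0,0]
  rot:
    - [0,-0.002,0]
    - [0,0,0]
    - [0,0,0]
    - [0,0,0]
    - [0,0,0]
    - [0,0,0]
    - [0,0,0]
  hand: 45

```text
time: 24.32
position: [0.4649, 0.3184, -0.0062]
ee_rot: [-179.9, -0.0, 87.9]
wrist_force: [-0.3, 0.2, 0.6]
opening: 0.0449
```

```bash
python3 - <<'E'
from h import *
c=grab("wrist","w23",(220,150,200,200),3)
plan(.465,.319,-.005,88)
E
```

```text
t 24.38 pos [ 0.4652  0.3186 -0.0058] rpy [-179.9024   -0.0477   87.8788] open 45.1
tool shift mm [ 0.4 -0.2 -0.8] rotvec [-0.0017 -0.0008 -0.0021]
```

View pics/w23.png

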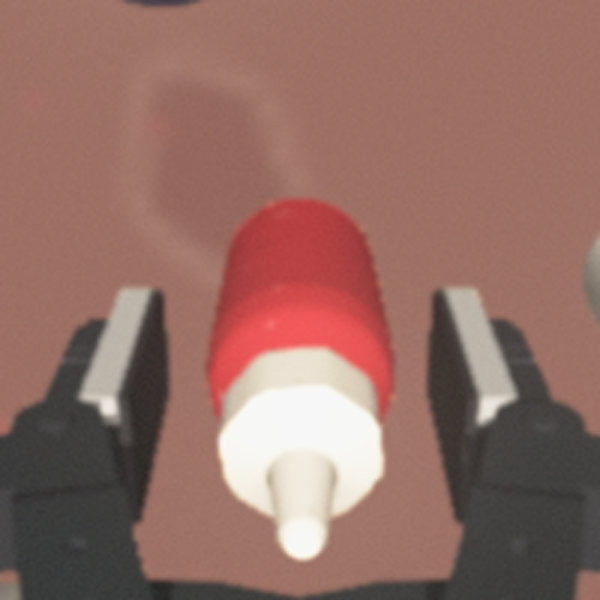

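Centred on red. Closing and lifting.

>>> servo_tool:
  dp:
    - [0,0,0]
    - [0,0,0]
    - [0,0,0]
    - [0,0,0]
    - [0,0,0]
  rot:
    - [0,0,0]
    - [0,0,0]
    - [0,0,0]
    - [0,0,0]
    - [0,0,0]
  hand: 10

```text
time: 25.0
position: [0.4657, 0.319, -0.0051]
ee_rot: [-180.0, -0.1, 87.9]
wrist_force: [0.4, -0.1, 5.8]
opening: 0.0275
```

>>> servo_tool:
  dp:
    - [0,0,-10]
    - [0,0,-20]
    - [0,0,-40]
    - [0,0,-50]
    - [0,0,-50]
    - [0,0,-30]
    - [0,0,0]
  rot:
    - [0,0,0]
    - [0,0,0]
    - [0,0,0]
    - [0,0,0]
    - [0,0,0]
    - [0,0,0]
    - [0,0,0]

```text
time: 25.88
position: [0.4672, 0.3194, 0.1987]
ee_rot: [179.8, -0.2, 87.9]
wrist_force: [1.0, 0.2, -1.2]
opening: 0.0276
```

```bash
python3 - <<'E'
from h import *
c=grab("wrist","w24")
plan(.4058,-.344,.20,87.9)
E
```

```text
t 25.93 pos [0.466  0.3187 0.196 ] rpy [179.9533  -0.1301  87.8817] open 27.7
tool shift mm [-664.5  -35.7   -5.6] rotvec [ 0.0008 -0.0023 -0.0003]
```

View pics/w24.png

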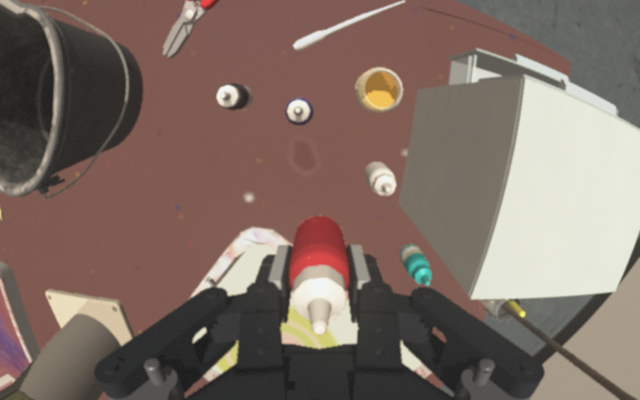

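>>> servo_tool:
  dp:
    - [-25,-2,-4]
    - [-50,-3,-4]
    - [-55,-3,-4]
    - [-55,-3,0]
    - [-55,-3,0]
    - [-55,-3,0]
    - [-55,-3,0]
    - [-55,-3,0]
    - [-55,-3,0]
    - [-55,-3,0]
    - [-55,-3,0]
    - [-50,-2,0]
  rot:
    - [0,-0.002,0]
    - [0,0,0]
    - [0,0,0]
    - [0,0,0]
    - [0,0,0]
    - [0,0,0]
    - [0,0,0]
    - [0,0,0]
    - [0,0,0]
    - [0,0,0]
    - [0,0,0]
    - [0,0,0]

```text
time: 27.42
position: [0.4069, -0.3013, 0.2051]
ee_rot: [-179.7, 0.0, 87.8]
wrist_force: [0.2, 0.3, -0.0]
opening: 0.0278
```

>>> servo_tool:
  dp:
    - [-40,-1,0]
    - [0,0,30]
    - [0,0,35]
    - [0,0,20]
    - [0,0,0]
    - [0,0,0]
  rot:
    - [0,0,0]
    - [0,0,0]
    - [0,0,0]
    - [0,0,0]
    - [0,0,0]
    - [0,0,0]

```text
time: 28.18
position: [0.4056, -0.3401, 0.1221]
ee_rot: [-179.9, 0.1, 87.9]
wrist_force: [0.8, -0.3, 0.2]
opening: 0.0274
```

```bash
python3 - <<'E'
from h import *
c=grab("wrist","w25",(180,100,280,250),3)
plan(.4058,-.344,.014,87.9)
E
```

```text
t 28.23 pos [ 0.406  -0.3405  0.1227] rpy [-179.9078    0.1461   87.8878] open 27.7
tool shift mm [ -3.3   0.1 108.7] rotvec [-0.0016  0.0026 -0.0002]
```

View pics/w25.png

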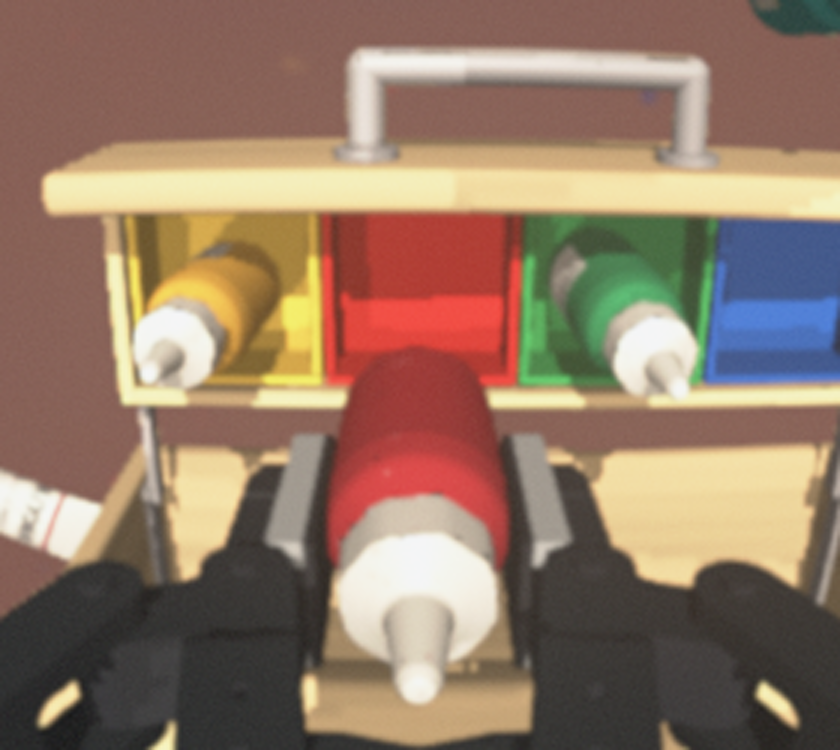

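```bash
python3 - <<'E'
from h import *
c=arm.get_calibration("side"); p=arm.get_obs()["position"]; q=proj("side",p); print(q)
x0,y0=int(q[0])-60,int(q[1])-80
print(x0,y0); grab("side","s26",(x0,y0,120,110),6)
E
```

```text
[367.4375 139.1098]
307 59
```

View pics/s26.png

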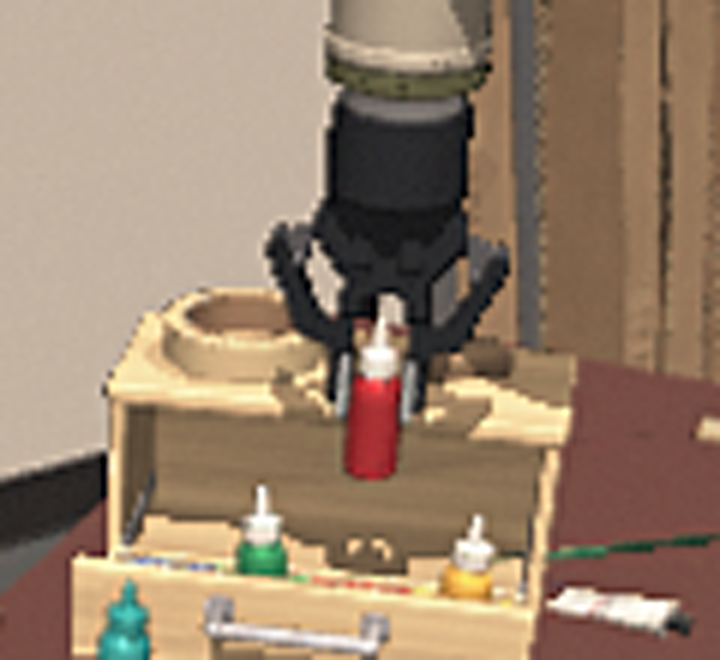

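At the current grip height the finger linkage would skim the neighbouring nozzles. I'll turn the jaws about 30° before lowering.

>>> servo_tool:
  dp:
    - [-4,0,0]
    - [0,0,0]
    - [0,0,0]
    - [0,0,0]
    - [0,0,0]
  rot:
    - [-0.001,0.002,0.13]
    - [0,0,0.13]
    - [0,0,0.13]
    - [0,0,0.13]
    - [0,0,0]

```text
time: 28.9
position: [0.406, -0.3446, 0.1228]
ee_rot: [180.0, 0.1, 58.1]
wrist_force: [-0.4, -0.0, -0.5]
opening: 0.028
```

```bash
python3 - <<'E'
from h import *
plan(.4058,-.345,.014,58)
E
```

```text
t 28.9 pos [ 0.406  -0.3446  0.1228] rpy [179.9738   0.054   58.137 ] open 28.0
tool shift mm [ -0.3   0.  108.8] rotvec [0.0005 0.0009 0.0024]
```

>>> servo_tool:
  dp:
    - [0,0,25]
    - [0,0,30]
    - [0,0,18]
    - [0,0,0]
  rot:
    - [0,0,0]
    - [0,0,0]
    - [0,0,0]
    - [0,0,0]

```text
time: 29.4
position: [0.4045, -0.3432, 0.0474]
ee_rot: [-179.8, -0.0, 58.2]
wrist_force: [0.1, 0.0, -0.0]
opening: 0.0276
```

```bash
python3 - <<'E'
from h import *
c=grab("wrist","w27",(160,100,320,250),2.5)
grab("side","s27",(307,79,120,100),6)
plan(.4058,-.345,.012,58)
E
```

```text
t 29.5 pos [ 0.4058 -0.3446  0.0497] rpy [-179.9811    0.0419   58.1357] open 27.6
tool shift mm [-0.4  0.2 37.7] rotvec [-0.0003  0.0007  0.0024]
```

View pics/w27.png

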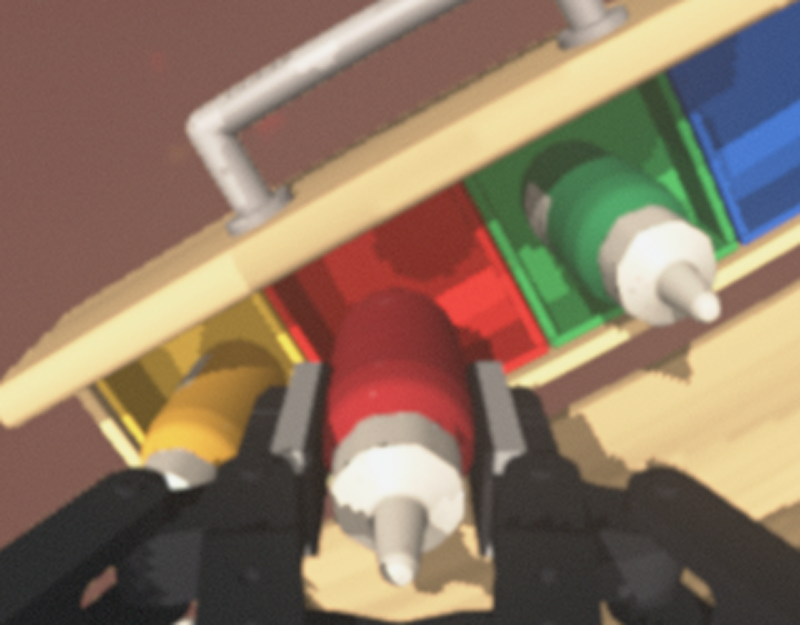

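View pics/s27.png

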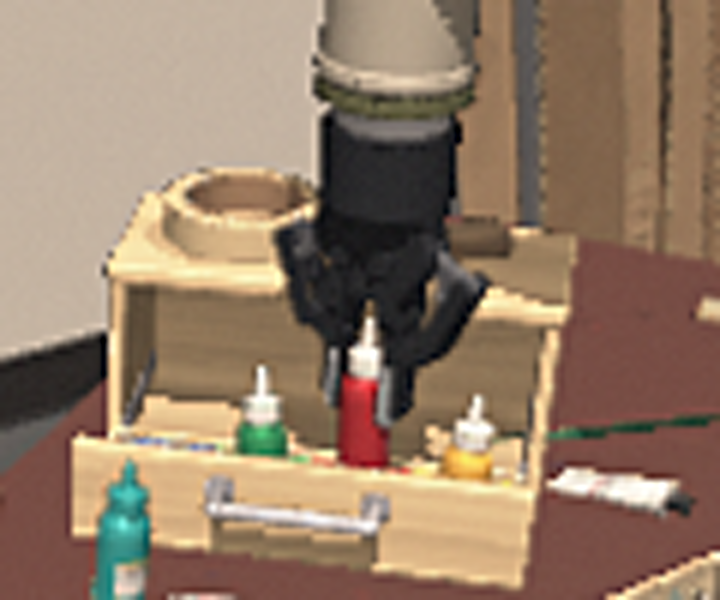

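>>> servo_tool:
  dp:
    - [0,0,12]
    - [0,0,10]
    - [0,0,0]
  rot:
    - [0,0,0]
    - [0,0,0]
    - [0,0,0]

```text
time: 29.88
position: [0.4045, -0.3433, 0.0254]
ee_rot: [-179.8, -0.0, 58.1]
wrist_force: [-0.4, 0.0, -0.5]
opening: 0.0274
```

```bash
python3 - <<'E'
from h import *
c=grab("wrist","w28",(160,100,320,250),2.5)
grab("side","s28",(307,79,120,100),6)
plan(.4058,-.345,.012,58)
E
```

```text
t 29.98 pos [ 0.4052 -0.344   0.0265] rpy [-179.8938    0.0206   58.0888] open 27.6
tool shift mm [-0.5  1.1 14.5] rotvec [-0.0019  0.0004  0.0016]
```

View pics/w28.png

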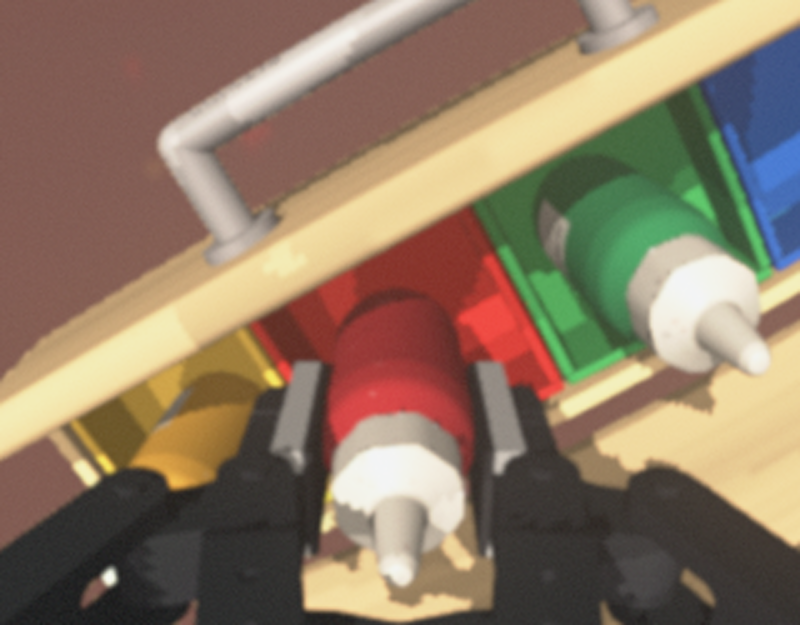

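View pics/s28.png

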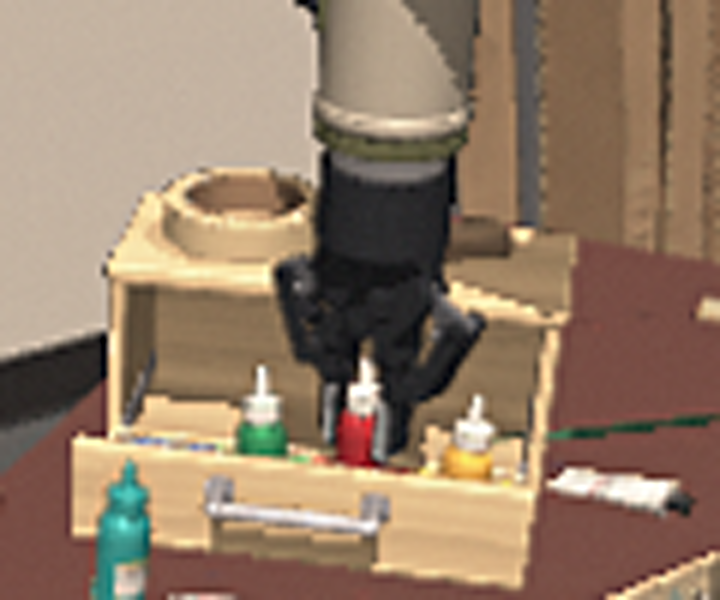

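>>> servo_tool:
  dp:
    - [0,0,7]
    - [0,0,4]
    - [0,0,2]
    - [0,0,0]
    - [0,0,0]
  rot:
    - [0,0,0]
    - [0,0,0]
    - [0,0,0]
    - [0,0,0]
    - [0,0,0]

```text
time: 30.6
position: [0.4054, -0.3442, 0.0139]
ee_rot: [-179.9, 0.0, 58.1]
wrist_force: [-1.3, -0.2, -0.6]
opening: 0.0278
```

>>> servo_tool:
  dp:
    - [0,0,0]
    - [0,0,0]
    - [0,0,0]
  rot:
    - [0,0,0]
    - [0,0,0]
    - [0,0,0]
  hand: 38

```text
time: 30.98
position: [0.4054, -0.3442, 0.0138]
ee_rot: [-179.9, 0.0, 58.1]
wrist_force: [0.0, -0.2, -0.6]
opening: 0.0378
```

>>> servo_tool:
  dp:
    - [0,0,-10]
    - [0,0,-20]
    - [0,0,-40]
    - [0,0,-50]
    - [0,0,-50]
    - [0,0,-40]
    - [0,0,0]
  rot:
    - [0,0,0]
    - [0,0,0]
    - [0,0,0]
    - [0,0,0]
    - [0,0,0]
    - [0,0,0]
    - [0,0,0]

```text
time: 31.85
position: [0.4074, -0.346, 0.2293]
ee_rot: [179.6, 0.1, 58.1]
wrist_force: [0.2, 0.8, 0.3]
opening: 0.0381
```

```bash
python3 - <<'E'
from h import *
c=grab("wrist","w29")
plan(.448,.39,.22,88)
E
```

```text
t 31.9 pos [ 0.4065 -0.3451  0.2265] rpy [179.8115   0.0934  58.0902] open 38.1
tool shift mm [ 645.9 -353.4    4.2] rotvec [ 0.0028  0.0025 -0.522 ]
```

View pics/w29.png

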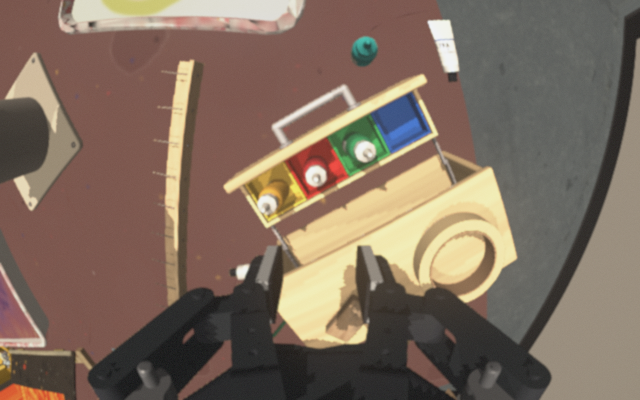

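>>> servo_tool:
  dp:
    - [25,-14,0]
    - [48,-26,0]
    - [51,-28,0]
    - [51,-28,0]
    - [51,-28,0]
    - [51,-28,0]
    - [51,-28,0]
    - [51,-28,0]
    - [51,-28,0]
    - [51,-28,0]
    - [51,-28,0]
    - [51,-28,0]
  rot:
    - [0.002,0.002,0]
    - [0,0,0]
    - [0,0,0]
    - [0,0,0]
    - [0,0,0]
    - [0,0,0]
    - [0,0,0]
    - [0,0,0]
    - [0,0,0]
    - [0,0,0]
    - [0,0,0]
    - [0,0,0]
  hand: 46

```text
time: 33.4
position: [0.4412, 0.3214, 0.224]
ee_rot: [-179.8, 0.0, 58.1]
wrist_force: [0.6, -1.1, 1.9]
opening: 0.0461
```

>>> servo_tool:
  dp:
    - [40,-22,0]
    - [23,-12,20]
    - [0,0,35]
    - [0,0,35]
    - [0,0,15]
    - [0,0,0]
    - [0,0,0]
  rot:
    - [0,0,0]
    - [0,0,0]
    - [0,0,0]
    - [0,0,0]
    - [0,0,0]
    - [0,0,0]
    - [0,0,0]

```text
time: 34.28
position: [0.4472, 0.3921, 0.1224]
ee_rot: [-179.9, -0.2, 58.1]
wrist_force: [0.0, 0.5, 0.4]
opening: 0.0463
```

```bash
python3 - <<'E'
from h import *
c=grab("wrist","w30",(220,130,200,150),4)
plan(.448,.391,-.005,58)
for x,y in ((.448,.389),(.448,.393),(.452,.389)):
  f=lambda X:(proj("wrist",np.array(X),c)-[220,130])*4
  print(x,y,f([x,y,.089]),"body top ctr",f([x,y,.064]),"base ctr",f([x,y,0]))
E
```

```text
t 34.33 pos [0.4474 0.3922 0.1227] rpy [-179.8712   -0.2394   58.0743] open 46.2
tool shift mm [ -1.3   1.4 127.7] rotvec [-0.0023 -0.0042  0.0013]
0.448 0.389 [409.3223 343.3403] body top ctr [408.3853 301.1355] base ctr [406.6113 222.3852]
0.448 0.393 [397.8524 325.9423] body top ctr [397.9945 285.1959] base ctr [398.2546 209.3494]
0.452 0.389 [427.8423 332.536 ] body top ctr [425.1508 291.2392] base ctr [420.0783 214.2931]
```

View pics/w30.png

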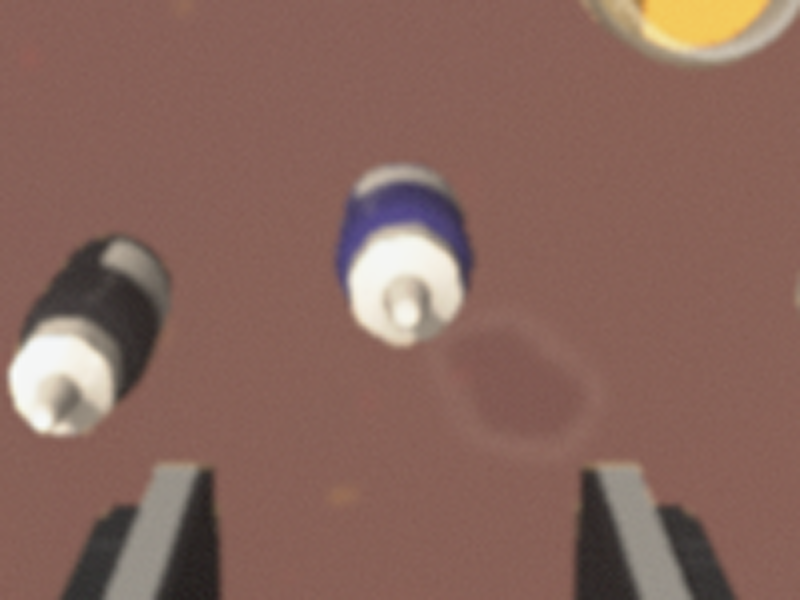

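>>> servo_tool:
  dp:
    - [0,2,30]
    - [0,0,30]
    - [0,0,30]
    - [0,0,20]
    - [0,0,11]
    - [0,0,7]
    - [0,0,0]
  rot:
    - [-0.002,-0.003,0]
    - [0,0,0]
    - [0,0,0]
    - [0,0,0]
    - [0,0,0]
    - [0,0,0]
    - [0,0,0]

```text
time: 35.2
position: [0.4481, 0.3908, -0.0069]
ee_rot: [-179.9, 0.1, 58.1]
wrist_force: [0.0, -0.9, 0.0]
opening: 0.0461
```

```bash
python3 - <<'E'
from h import *
c=grab("wrist","w31",(220,150,200,200),3)
plan(.449,.391,-.005,58)
E
```

```text
t 35.25 pos [ 0.4483  0.391  -0.0065] rpy [-179.9454    0.0346   58.0869] open 45.8
tool shift mm [ 0.4  0.6 -1.5] rotvec [-0.001   0.0006  0.0015]
```

View pics/w31.png

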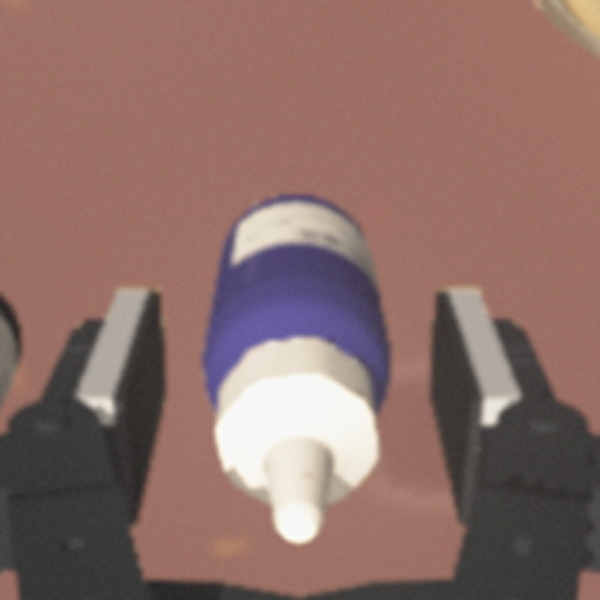

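>>> servo_tool:
  dp:
    - [0,0,0]
    - [0,0,0]
    - [0,0,0]
    - [0,0,0]
    - [0,0,0]
  rot:
    - [0,0,0]
    - [0,0,0]
    - [0,0,0]
    - [0,0,0]
    - [0,0,0]
  hand: 10

```text
time: 35.88
position: [0.4487, 0.3914, -0.0059]
ee_rot: [-180.0, -0.0, 58.1]
wrist_force: [-0.5, -0.1, 6.5]
opening: 0.0278
```

>>> servo_tool:
  dp:
    - [0,0,-10]
    - [0,0,-20]
    - [0,0,-40]
    - [0,0,-50]
    - [0,0,-50]
    - [0,0,-40]
    - [0,0,0]
  rot:
    - [0,0,0]
    - [0,0,0]
    - [0,0,0]
    - [0,0,0]
    - [0,0,0]
    - [0,0,0]
    - [0,0,0]

```text
time: 36.75
position: [0.4505, 0.3924, 0.2094]
ee_rot: [179.9, -0.4, 58.1]
wrist_force: [-0.2, 0.8, -0.1]
opening: 0.0275
```

```bash
python3 - <<'E'
from h import *
c=grab("wrist","w32")
plan(.5247,-.348,.20,58)
E
```

```text
t 36.8 pos [0.4494 0.3916 0.2063] rpy [179.9562  -0.2009  58.0863] open 27.3
tool shift mm [-588.   454.8    4.6] rotvec [ 0.0008 -0.0035  0.0015]
```

View pics/w32.png

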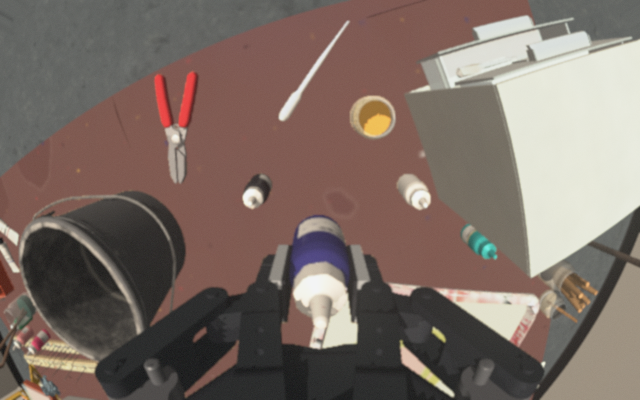

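>>> servo_tool:
  dp:
    - [-20,15,-3]
    - [-38,29,-3]
    - [-42,33,-4]
    - [-42,33,0]
    - [-42,33,0]
    - [-42,33,0]
    - [-42,33,0]
    - [-42,33,0]
    - [-42,33,0]
    - [-42,32,0]
    - [-42,32,0]
    - [-42,32,0]
  rot:
    - [0,-0.003,0]
    - [0,0,0]
    - [0,0,0]
    - [0,0,0]
    - [0,0,0]
    - [0,0,0]
    - [0,0,0]
    - [0,0,0]
    - [0,0,0]
    - [0,0,0]
    - [0,0,0]
    - [0,0,0]

```text
time: 38.3
position: [0.5086, -0.2132, 0.2129]
ee_rot: [-179.8, 0.3, 58.0]
wrist_force: [0.9, 1.2, -0.1]
opening: 0.0277
```

>>> servo_tool:
  dp:
    - [-42,32,0]
    - [-40,30,0]
    - [-20,15,0]
    - [-4,4,25]
    - [0,0,35]
    - [0,0,20]
    - [0,0,0]
    - [0,0,0]
  rot:
    - [0,0,0]
    - [0,0,0]
    - [0,0,0]
    - [0,0,0]
    - [0,0,0]
    - [0,0,0]
    - [0,0,0]
    - [0,0,0]

```text
time: 39.3
position: [0.5233, -0.3445, 0.136]
ee_rot: [180.0, 0.3, 58.1]
wrist_force: [-0.4, -0.3, -0.6]
opening: 0.0275
```

```bash
python3 - <<'E'
from h import *
c=grab("wrist","w33",(160,100,320,250),2.5)
plan(.5247,-.348,.012,58)
E
```

```text
t 39.35 pos [ 0.5237 -0.3447  0.1367] rpy [179.928    0.275   58.0962] open 27.4
tool shift mm [ -1.7   2.4 124.7] rotvec [0.0013 0.0048 0.0017]
```

View pics/w33.png

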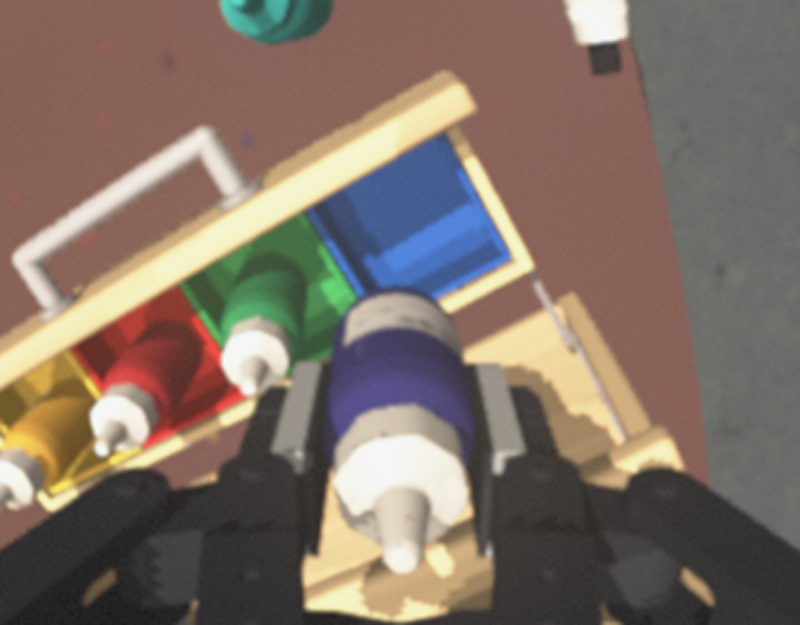

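>>> servo_tool:
  dp:
    - [-2,2,30]
    - [0,0,35]
    - [0,0,20]
    - [0,0,0]
    - [0,0,0]
  rot:
    - [0.001,0.004,0]
    - [0,0,0]
    - [0,0,0]
    - [0,0,0]
    - [0,0,0]

```text
time: 39.98
position: [0.5245, -0.3477, 0.0517]
ee_rot: [180.0, 0.0, 58.1]
wrist_force: [0.2, 0.3, 0.1]
opening: 0.0275
```

```bash
python3 - <<'E'
from h import *
c=grab("wrist","w34",(160,100,320,250),2.5)
grab("side","s34",(290,79,120,100),6)
plan(.5247,-.348,.0105,58)
E
```

```text
t 40.08 pos [ 0.5246 -0.3479  0.0519] rpy [179.9503   0.0495  58.0909] open 27.2
tool shift mm [-0.   0.1 41.4] rotvec [0.0009 0.0009 0.0016]
```

View pics/w34.png

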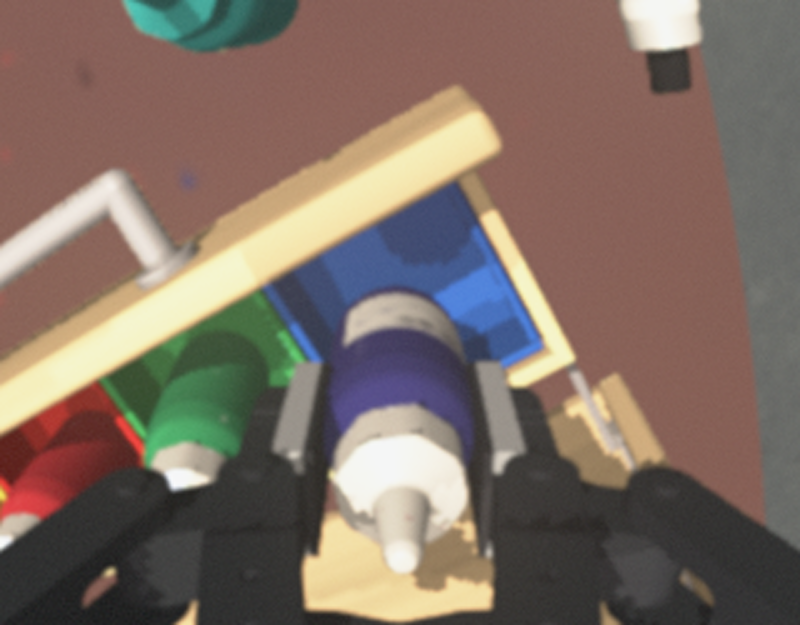

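View pics/s34.png

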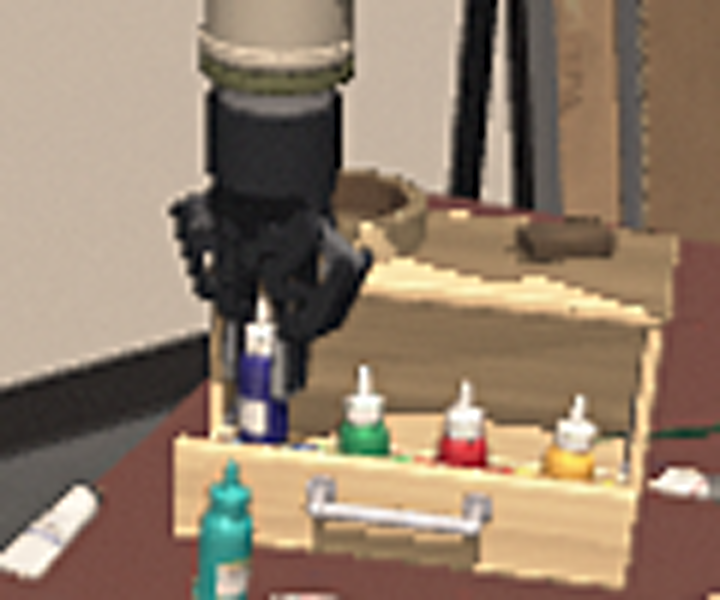

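>>> servo_tool:
  dp:
    - [0,0,15]
    - [0,0,12]
    - [0,0,8]
    - [0,0,4]
    - [0,0,1]
    - [0,0,0]
  rot:
    - [0,0,0]
    - [0,0,0]
    - [0,0,0]
    - [0,0,0]
    - [0,0,0]
    - [0,0,0]

```text
time: 40.83
position: [0.5235, -0.3471, 0.01]
ee_rot: [-179.9, 0.0, 58.1]
wrist_force: [0.5, 0.5, -0.2]
opening: 0.0274
```

>>> servo_tool:
  dp:
    - [0,0,0]
    - [0,0,0]
    - [0,0,0]
  rot:
    - [0,0,0]
    - [0,0,0]
    - [0,0,0]
  hand: 38

```text
time: 41.2
position: [0.5234, -0.347, 0.01]
ee_rot: [-179.9, 0.0, 58.1]
wrist_force: [-0.7, 0.3, 1.0]
opening: 0.0379
```

>>> servo_tool:
  dp:
    - [0,0,-10]
    - [0,0,-20]
    - [0,0,-40]
    - [0,0,-50]
    - [0,0,-50]
    - [0,0,-40]
    - [0,0,0]
  rot:
    - [0,0,0]
    - [0,0,0]
    - [0,0,0]
    - [0,0,0]
    - [0,0,0]
    - [0,0,0]
    - [0,0,0]

```text
time: 42.08
position: [0.5261, -0.3489, 0.2273]
ee_rot: [179.5, 0.1, 58.1]
wrist_force: [-0.2, -0.2, 0.6]
opening: 0.0378
```

```bash
python3 - <<'E'
from h import *
c=grab("wrist","w35")
grab("side","s35",(290,79,120,100),6)
plan(.44,-.20,.25,88)
E
```

```text
t 42.17 pos [ 0.5242 -0.3474  0.2216] rpy [179.9799   0.0444  58.0875] open 38.1
tool shift mm [  80.6 -149.4  -28.5] rotvec [ 0.0001  0.0008 -0.5221]
```

View pics/w35.png

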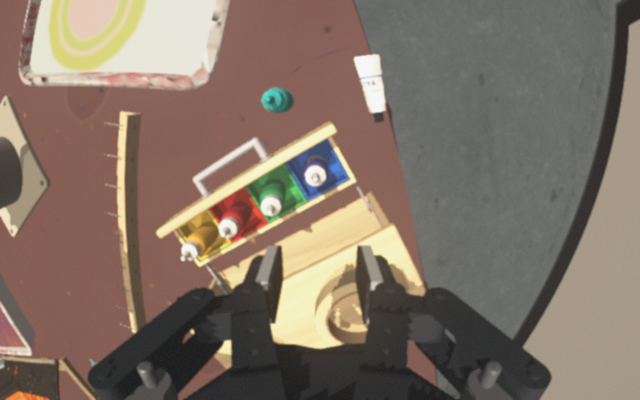

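View pics/s35.png

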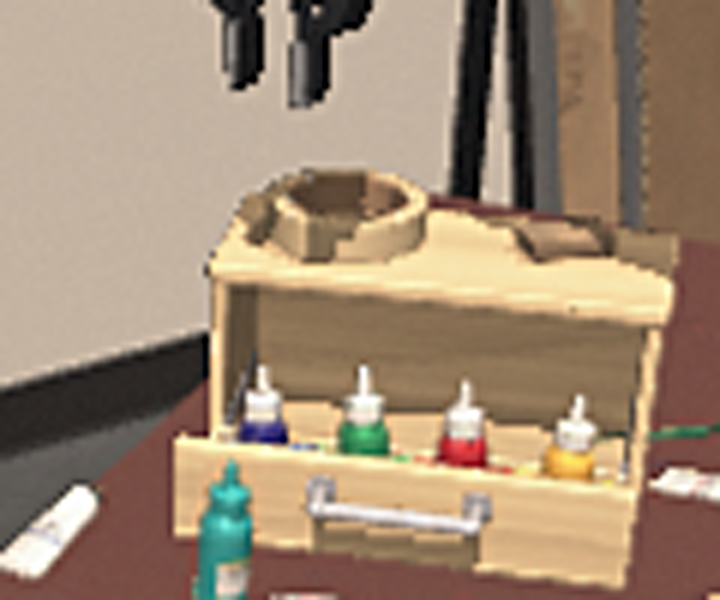

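All four bottles are upright in their own bins. Next I'll close the gripper and line up in front of the handle bar.

>>> servo_tool:
  dp:
    - [10,-20,-5]
    - [15,-30,-5]
    - [15,-30,-5]
    - [0,0,0]
    - [0,0,0]
    - [0,0,0]
    - [0,0,0]
    - [0,0,0]
  rot:
    - [0,0,0]
    - [0,0,0]
    - [0,0,0]
    - [0,0,-0.13]
    - [0,0,-0.13]
    - [0,0,-0.13]
    - [0,0,-0.13]
    - [0,0,0]
  hand: 0

```text
time: 43.18
position: [0.4763, -0.2703, 0.2336]
ee_rot: [-179.8, -0.1, 87.8]
wrist_force: [0.7, 0.4, 0.1]
opening: 0.0002
```

```bash
python3 - <<'E'
from h import *
c=grab("wrist","w36")
plan(.438,-.250,.12,87.9)
print("tray corner", onz("top",(369,207),.058), onz("top",(366,213),.058))
E
```

```text
t 43.23 pos [ 0.4764 -0.2705  0.2338] rpy [-179.7745   -0.1038   87.7152] open 0.0
tool shift mm [ 18.7 -38.8 114. ] rotvec [-0.0039 -0.0018 -0.0032]
tray corner [ 0.4706 -0.1793  0.058 ] [ 0.4531 -0.1706  0.058 ]
```

View pics/w36.png

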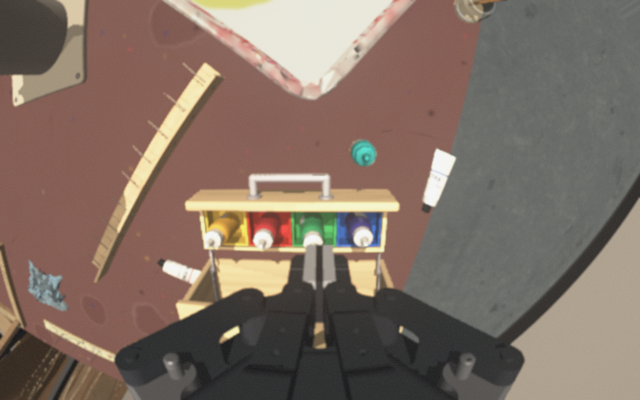

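>>> servo_tool:
  dp:
    - [14,-19,0]
    - [14,-20,0]
    - [0,0,40]
    - [0,0,40]
    - [0,0,40]
    - [0,0,0]
    - [0,0,0]
  rot:
    - [-0.004,-0.002,-0.003]
    - [0,0,0]
    - [0,0,0]
    - [0,0,0]
    - [0,0,0]
    - [0,0,0]
    - [0,0,0]

```text
time: 44.1
position: [0.4398, -0.242, 0.1163]
ee_rot: [179.8, 0.1, 88.0]
wrist_force: [-0.1, -0.5, 0.7]
opening: 0.0004
```

```bash
python3 - <<'E'
from h import *
c=grab("wrist","w37",(160,100,320,250),2.5)
grab("side","s37",(290,79,120,100),6)
plan(.438,-.242,-.005,87.9)
f=lambda X:(proj("wrist",np.array(X),c)-[160,100])*2.5
p=arm.get_obs()["position"]
print("bar ends",f([.3914,-.2737,.055]),f([.4876,-.2777,.055]),"tip shut",f(p+[0,.0,.037]),f(p+[0,.011,.037]))
E
```

```text
t 44.2 pos [ 0.4406 -0.2426  0.1173] rpy [179.7301   0.1801  88.0105] open -0.3
tool shift mm [  0.9  -3.2 122.3] rotvec [0.0047 0.0031 0.0019]
bar ends [261.1776 345.2882] [538.8907 346.4158] tip shut [403.2652 400.5162] [401.5247 353.0484]
```

View pics/w37.png

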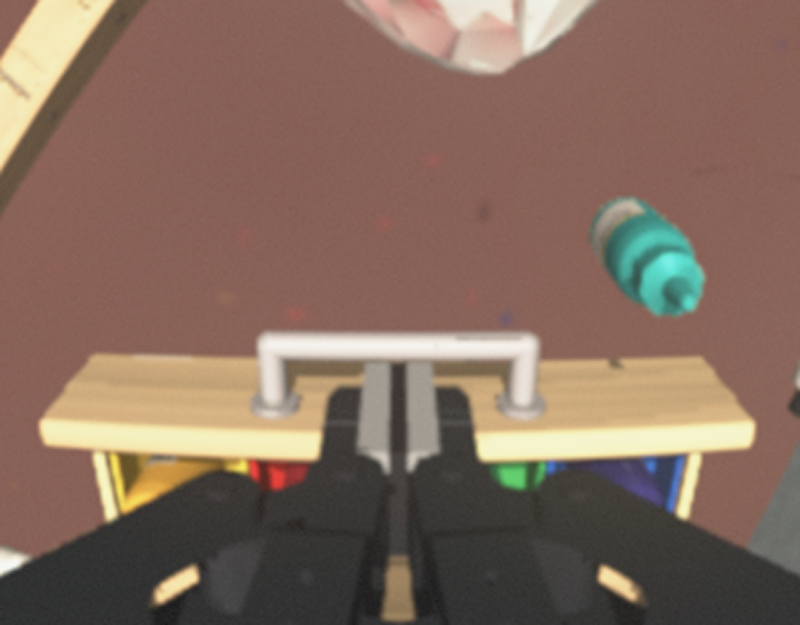

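View pics/s37.png

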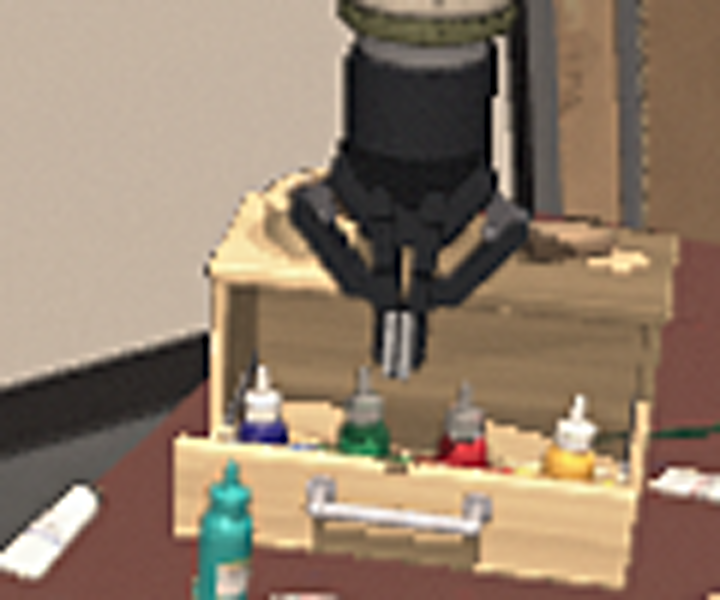

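>>> servo_tool:
  dp:
    - [2,-3,30]
    - [0,0,35]
    - [0,0,30]
    - [0,0,18]
    - [0,0,10]
    - [0,0,0]
    - [0,0,0]
  rot:
    - [0.004,0.003,0.002]
    - [0,0,0]
    - [0,0,0]
    - [0,0,0]
    - [0,0,0]
    - [0,0,0]
    - [0,0,0]

```text
time: 45.08
position: [0.4371, -0.2401, -0.0069]
ee_rot: [-180.0, -0.0, 87.9]
wrist_force: [-0.9, -0.5, -0.1]
opening: -0.0001
```

```bash
python3 - <<'E'
from h import *
c=grab("wrist","w38",(160,100,320,250),2.5)
grab("side","s38",(290,79,120,100),6)
plan(.438,-.242,-.007,87.9)
E
```

```text
t 45.17 pos [ 0.437 -0.24  -0.007] rpy [-179.9608   -0.0408   87.9389] open 0.1
tool shift mm [-2.   1.1  0. ] rotvec [-0.0007 -0.0007  0.0007]
```

View pics/w38.png

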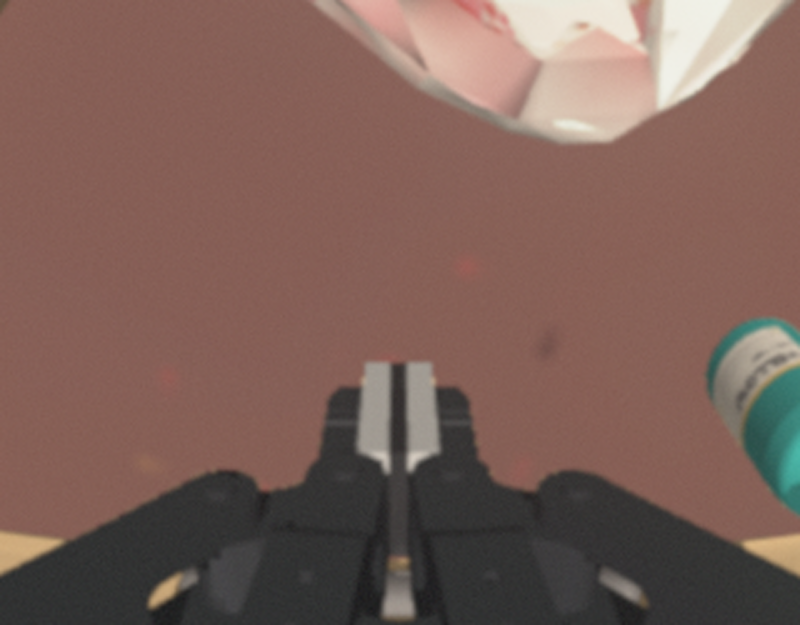

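View pics/s38.png

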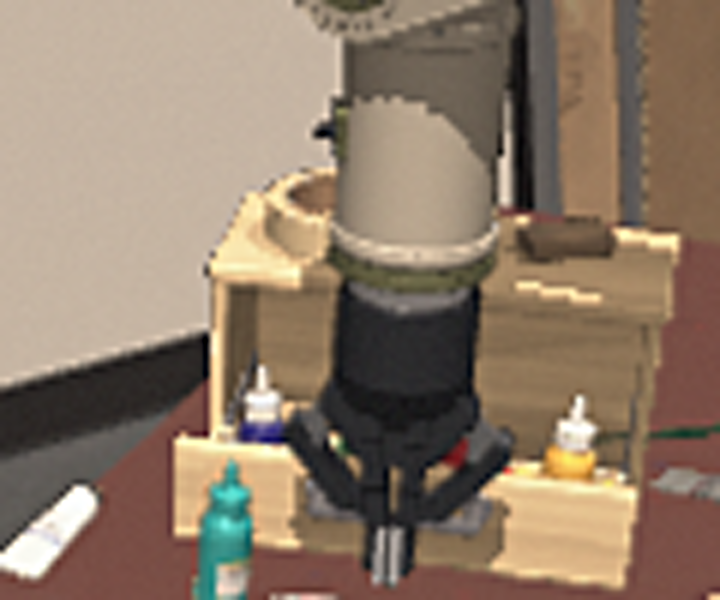

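>>> servo_tool:
  dp:
    - [-4,0,0]
    - [-5,0,0]
    - [-3,0,0]
    - [-2,0,0]
    - [-2,0,0]
    - [-2,0,0]
    - [-3,0,0]
    - [-4,0,0]
    - [-4,0,0]
    - [-4,0,0]
  rot:
    - [0,0,0]
    - [0,0,0]
    - [0,0,0]
    - [0,0,0]
    - [0,0,0]
    - [0,0,0]
    - [0,0,0]
    - [0,0,0]
    - [0,0,0]
    - [0,0,0]

```text
time: 46.42
position: [0.4349, -0.2725, -0.0082]
ee_rot: [-179.9, -0.1, 87.9]
wrist_force: [-0.8, 2.6, 1.5]
opening: -0.0001
```

```bash
python3 - <<'E'
from h import *
c=grab("wrist","w39",(160,100,320,250),2.5)
grab("side","s39",(290,79,120,100),6)
plan(.435,-.242,-.007,87.9); print(arm.get_obs()["wrist_force"])
E
```

```text
t 46.52 pos [ 0.435  -0.2731 -0.0081] rpy [-179.8813   -0.0641   87.9157] open -0.3
tool shift mm [31.1 -1.1 -1.1] rotvec [-0.0021 -0.0011  0.0003]
[ 0.3538 -0.4787  0.0788]
```

View pics/s39.png

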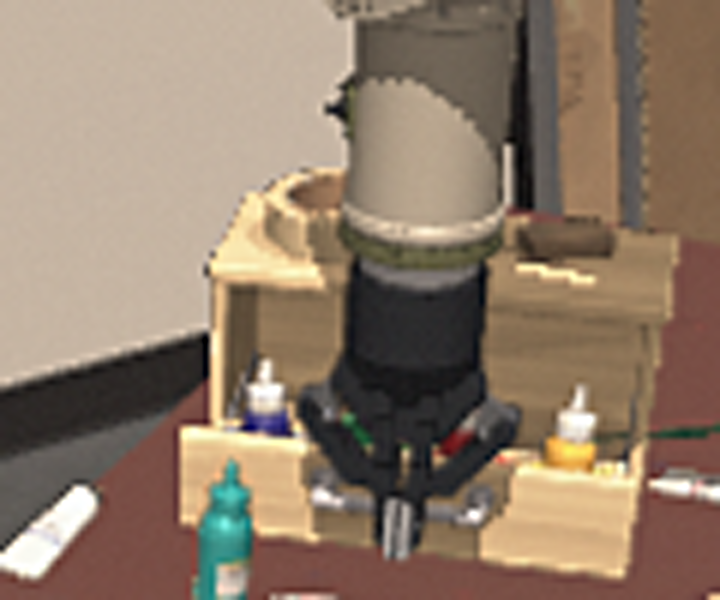

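View pics/w39.png

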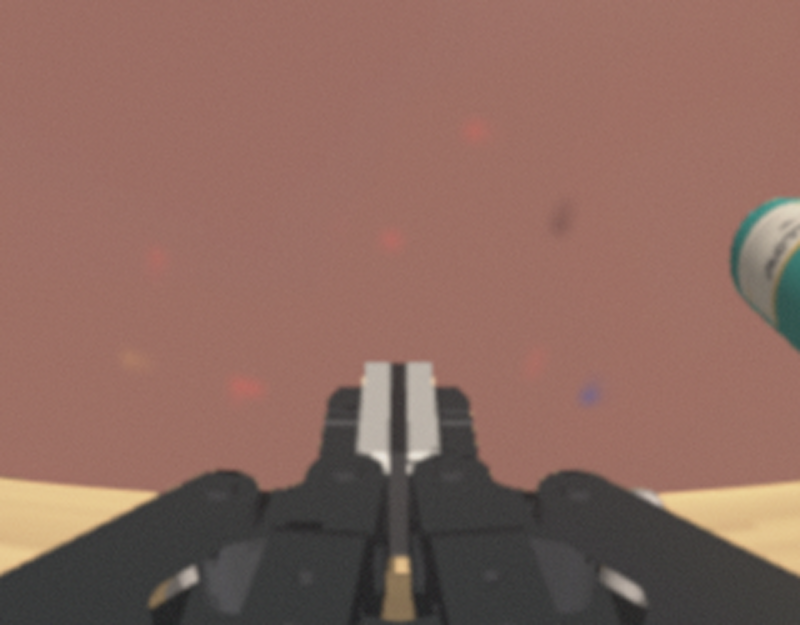

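>>> servo_tool:
  dp:
    - [-4,0,0]
    - [-5,0,0]
    - [-5,0,0]
    - [-5,0,0]
    - [-5,0,0]
    - [-5,0,0]
    - [-5,0,0]
    - [-5,0,0]
    - [-5,0,0]
    - [-4,0,0]
    - [-3,0,0]
    - [-2,0,0]
  rot:
    - [0,0,0]
    - [0,0,0]
    - [0,0,0]
    - [0,0,0]
    - [0,0,0]
    - [0,0,0]
    - [0,0,0]
    - [0,0,0]
    - [0,0,0]
    - [0,0,0]
    - [0,0,0]
    - [0,0,0]

```text
time: 48.02
position: [0.433, -0.3255, -0.0083]
ee_rot: [-179.9, -0.1, 87.9]
wrist_force: [-2.4, 2.2, 1.2]
opening: 0.0002
```

```bash
python3 - <<'E'
from h import *
grab("side","s40",(290,79,120,100),6)
plan(.435,-.37,-.007,87.9); print(arm.get_obs()["wrist_force"])
E
```

```text
t 48.08 pos [ 0.433  -0.3258 -0.0082] rpy [-179.8754   -0.0857   87.9313] open 0.4
tool shift mm [-44.1   3.6  -1.3] rotvec [-0.0022 -0.0015  0.0005]
[-0.9825  0.8286  0.0524]
```

View pics/s40.png

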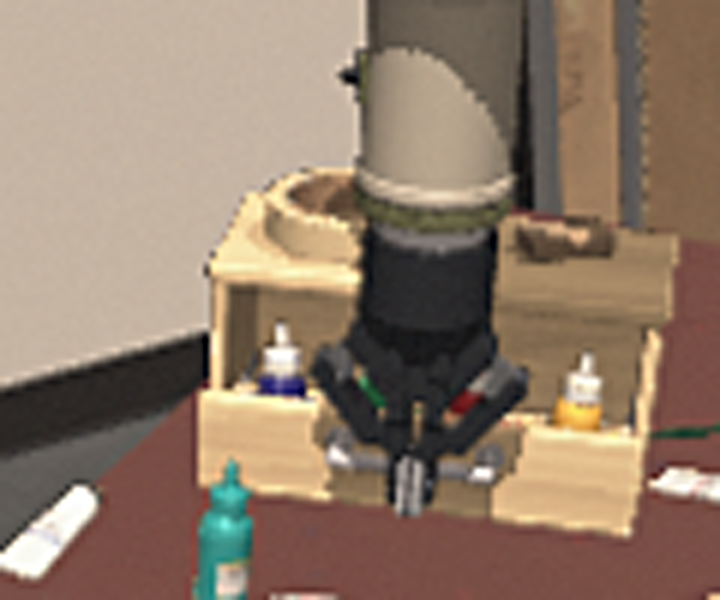

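>>> servo_tool:
  dp:
    - [-3,0,0]
    - [-5,0,0]
    - [-5,0,0]
    - [-5,0,0]
    - [-5,0,0]
    - [-4,0,0]
    - [-3,0,0]
    - [-3,0,0]
    - [-2,0,0]
    - [-2,0,0]
  rot:
    - [0,0,0]
    - [0,0,0]
    - [0,0,0]
    - [0,0,0]
    - [0,0,0]
    - [0,0,0]
    - [0,0,0]
    - [0,0,0]
    - [0,0,0]
    - [0,0,0]

```text
time: 49.32
position: [0.4317, -0.3615, -0.0085]
ee_rot: [-179.8, -0.2, 87.9]
wrist_force: [-1.2, 10.9, 5.8]
opening: -0.0001
```

```bash
python3 - <<'E'
from h import *
grab("side","s41",(290,79,120,100),6)
grab("wrist","w41")
plan(.435,-.37,-.007,87.9); print(arm.get_obs()["wrist_force"])
E
```

```text
t 49.42 pos [ 0.4317 -0.3613 -0.0084] rpy [-179.8444   -0.2076   87.9461] open 0.2
tool shift mm [-8.5  3.6 -1.5] rotvec [-0.0027 -0.0036  0.0008]
[-1.3254  7.4557  3.3409]
```

View pics/s41.png

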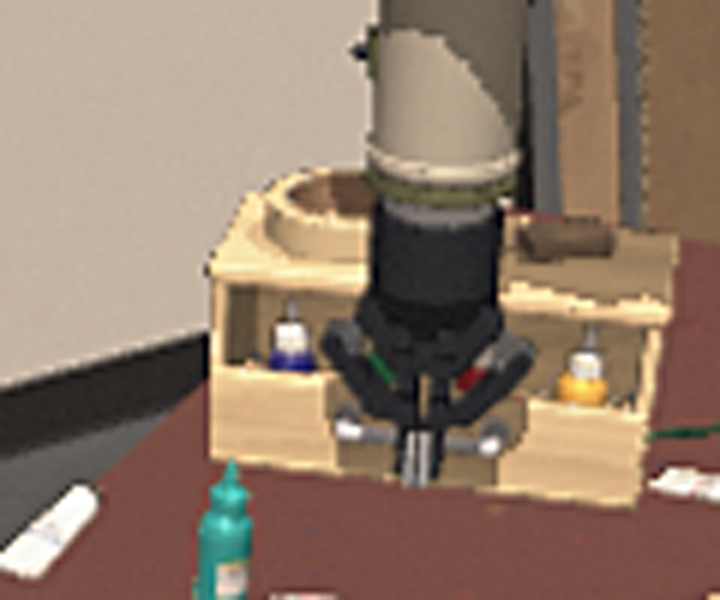

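View pics/w41.png

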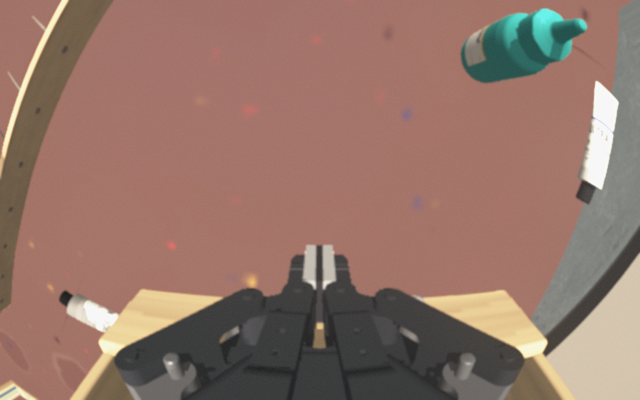

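>>> servo_tool:
  dp:
    - [-2,0,0]
    - [-1,0,0]
    - [0,0,0]
  rot:
    - [0,0,0]
    - [0,0,0]
    - [0,0,0]

```text
time: 49.8
position: [0.4316, -0.3614, -0.0085]
ee_rot: [-179.8, -0.5, 88.0]
wrist_force: [-2.4, 20.4, 11.7]
opening: -0.0002
```

```bash
python3 - <<'E'
from h import *
grab("side","s42",(300,89,110,90),7)
plan(.435,-.37,-.007,87.9); print(arm.get_obs()["wrist_force"])
E
```

```text
t 49.85 pos [ 0.4316 -0.3614 -0.0085] rpy [-179.7823   -0.4598   87.9881] open 0.0
tool shift mm [-8.5  3.7 -1.6] rotvec [-0.0038 -0.008   0.0016]
[-1.8601 20.6623 11.822 ]
```

View pics/s42.png

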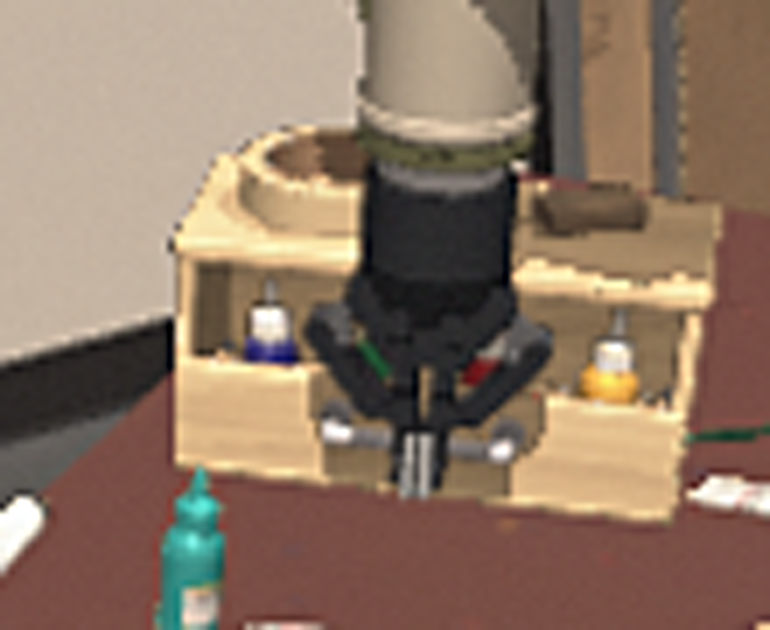

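```bash
python3 - <<'E'
from h import *
for s,k,x0,y0,pts in [("before",6,280,95,[(380,412),(546,430)]),("now",7,300,89,[(335,430),(505,448)])]:
    print(s,[onz("side",(x0+x/k,y0+y/k),.05) for x,y in pts])
# front top edge ends now & before (z .069); chest side bottom
print("front before",onz("side",(280+235/6,95+342/6),.069),onz("side",(280+698/6,95+392/6),.069))
print("front now",onz("side",(300+182/7,89+355/7),.069),onz("side",(300+690/7,89+408/7),.069))
print("chest bottom front corners (from s0)",onz("side",(300+178/7,89+465/7),.007))
print("chest top front edge", onz("side",(280+272/6,95+182/6),.134),onz("side",(280+735/6,95+225/6),.134))
E
```

```text
before [array([ 0.4781, -0.2832,  0.05  ]), array([ 0.3835, -0.2812,  0.05  ])]
now [array([ 0.4746, -0.3873,  0.05  ]), array([ 0.3862, -0.385 ,  0.05  ])]
front before [ 0.5682 -0.3157  0.069 ] [ 0.3014 -0.3085  0.069 ]
front now [ 0.5611 -0.4206  0.069 ] [ 0.2947 -0.4123  0.069 ]
chest bottom front corners (from s0) [ 0.5607 -0.4143  0.007 ]
chest top front edge [ 0.5621 -0.4009  0.134 ] [ 0.2893 -0.396   0.134 ]
```

>>> servo_tool:
  dp:
    - [4,0,0]
    - [8,0,0]
    - [15,0,0]
    - [12,0,0]
    - [0,0,-30]
    - [0,0,-45]
    - [0,0,-50]
    - [0,0,-50]
    - [0,0,-40]
    - [0,0,0]
  rot:
    - [0,0,0]
    - [0,0,0]
    - [0,0,0]
    - [0,0,0]
    - [0,0,0]
    - [0,0,0]
    - [0,0,0]
    - [0,0,0]
    - [0,0,0]
    - [0,0,0]

```text
time: 51.1
position: [0.4355, -0.3279, 0.2115]
ee_rot: [179.8, 0.2, 88.0]
wrist_force: [0.0, 0.2, -0.7]
opening: 0.0001
```

>>> servo_tool:
  dp:
    - [30,-10,-10]
    - [45,-10,-10]
    - [45,-10,-10]
    - [45,-10,0]
    - [0,0,0]
    - [0,0,0]
  rot:
    - [0,0,0]
    - [0,0,0]
    - [0,0,0]
    - [0,0,0]
    - [0,0,0]
    - [0,0,0]

```text
time: 51.85
position: [0.3993, -0.1603, 0.2363]
ee_rot: [-179.8, -0.1, 88.0]
wrist_force: [-0.5, -0.2, 0.2]
opening: -0.0001
```

```bash
python3 - <<'E'
from h import *
grab("side","s43",(290,89,120,90),6)
grab("top","t43",(370,150,150,140),5)
grab("wrist","w43")
plan(.435,-.37,-.007,87.9)
E
```

```text
t 52.0 pos [ 0.3994 -0.1611  0.2365] rpy [-179.8135   -0.1137   87.8779] open -0.0
tool shift mm [-207.9   44.1  243. ] rotvec [-0.0033 -0.002  -0.0004]
```

View pics/s43.png

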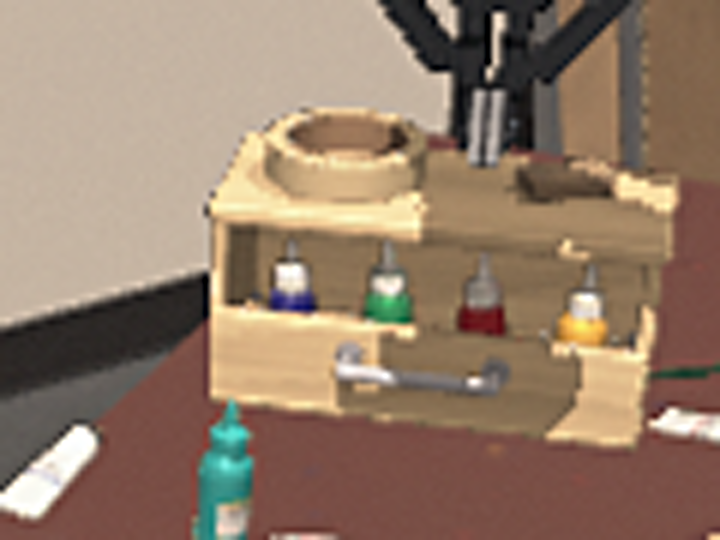

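View pics/t43.png

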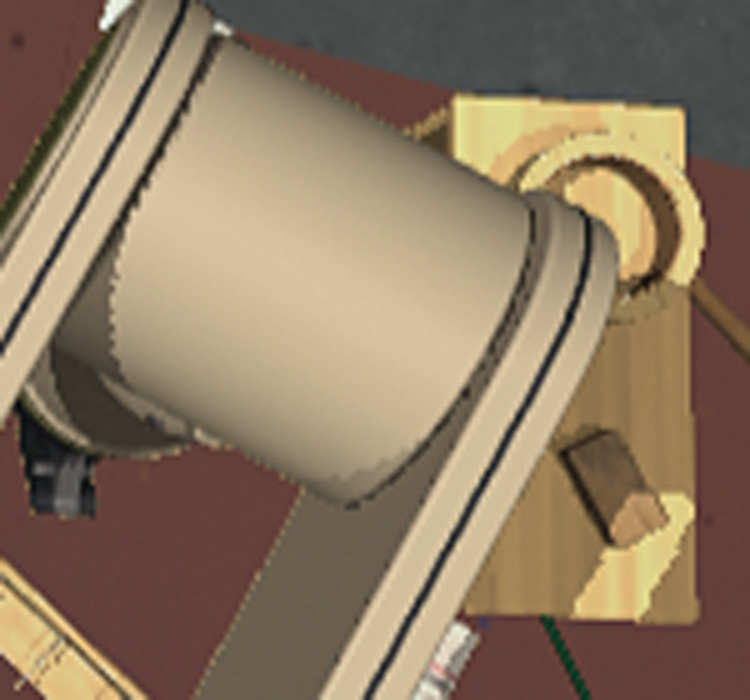

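View pics/w43.png

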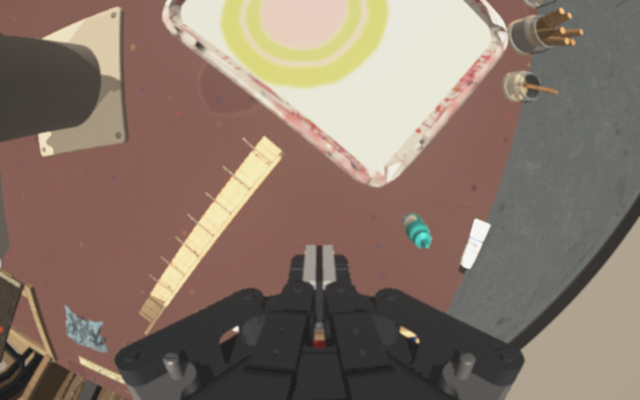

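>>> servo_tool:
  dp:
    - [25,0,0]
    - [45,0,0]
    - [50,0,0]
    - [50,0,0]
    - [50,0,0]
    - [40,0,0]
    - [0,0,0]
    - [0,0,0]
  rot:
    - [0,0,0]
    - [0,0,0]
    - [0,0,0]
    - [0,0,0]
    - [0,0,0]
    - [0,0,0]
    - [0,0,0]
    - [0,0,0]

```text
time: 53.0
position: [0.409, 0.0986, 0.2372]
ee_rot: [-179.8, -0.1, 87.9]
wrist_force: [0.2, 0.0, 0.2]
opening: 0.0002
```

```bash
python3 - <<'E'
from h import *
grab("side","s44",(290,89,120,90),6)
grab("top","t44",(380,155,140,130),5)
def P(X): return (proj("top",np.array(X))-[380,155])*5
E
```

```text
(no output)
```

View pics/t44.png

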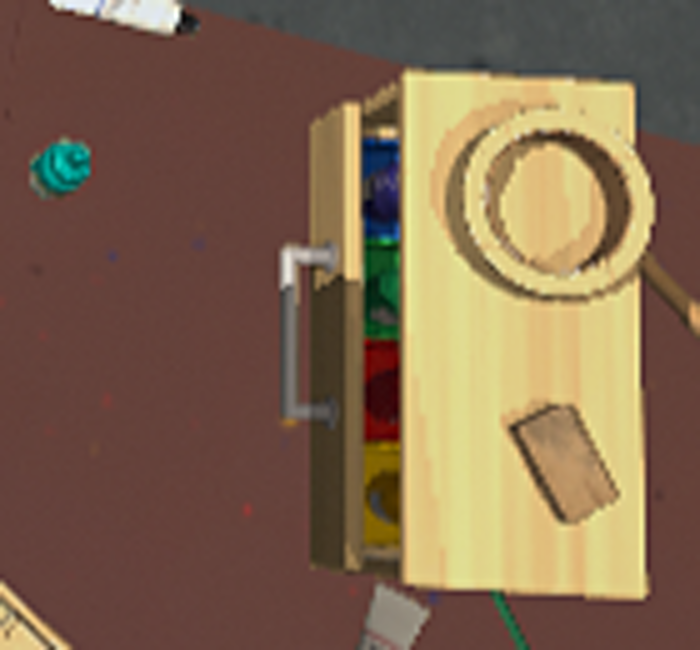

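View pics/s44.png

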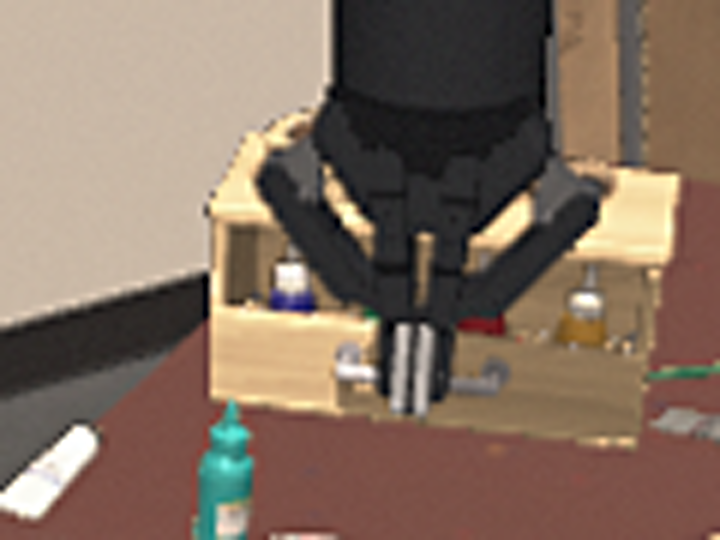

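```bash
python3 - <<'E'
from h import *
q=lambda x,y,z:onz("top",(380+x/5,155+y/5),z)
for n,a in dict(bar=(288,333,.055),bartop=(288,333,.05),frontout=(343,333,.069),frontin=(361,333,.069),chest=(403,333,.134),chestfar=(405,75,.134),chestnear=(404,583,.134), frontL=(345,103,.069),frontR=(345,568,.069)).items(): print(n,q(*a))
E
```

```text
bar [ 0.4323 -0.3758  0.055 ]
bartop [ 0.4328 -0.3775  0.05  ]
frontout [ 0.4315 -0.4021  0.069 ]
frontin [ 0.4317 -0.4123  0.069 ]
chest [ 0.4259 -0.4099  0.134 ]
chestfar [ 0.5661 -0.4176  0.134 ]
chestnear [ 0.2961 -0.4043  0.134 ]
frontL [ 0.5644 -0.4089  0.069 ]
frontR [ 0.3012 -0.3977  0.069 ]
```

```bash
python3 - <<'E'
from plant import arm
print(arm.get_obs()["time"]); print(arm.job_done())
E
```

```text
53.1
the job is handed in; nothing more can be done
None
```

The red, yellow, green and dark blue bottles now stand upright in the bins of their own colours, and the drawer is shut. The job was handed in at about 53 s.

**First grasp:** closing on the green bottle caught only its cap. The pictures showed the fingertips about 40 mm further back than the reported TCP, so I opened, went lower and gripped the body. The bottle stayed standing, and the other three grasps held first time. I turned the jaws 30° for the red and blue placements to clear the neighbouring bottles.

**Last checks:**
- **Bottles:** the side picture after the push shows all four upright under the chest's top.
- **Drawer:** it stopped dead at about 20 N. From the top camera, the handle bar lies about 34 mm before the chest's face, against 37 mm when shut. The back of the drawer front is level with the face. Both fit fully shut within the camera error.
- **Disagreements:** the side camera put the drawer's travel at about 104 mm, against about 101 mm from the top camera. I could not tell whether it started at the full 110 mm.
- **Clearance:** the gripper was empty and clear of everything at hand-in.

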